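# Index an owl egg in its viewing dish from the red mark to the blue mark

## Task

Slide the grey dish with the bail handle, with the loose owl egg in it, along the table into the printed ring, so that the dish is centred in the ring and the red dot on its rim tab is right under the brass pointer tip, and let it stand there a moment. Then lift it straight up about 2 cm and then turn it a quarter turn about its own centre so that the blue dot comes under the tip instead, keeping the dish level and the egg in the middle the whole time. Finish still holding the dish up there, level and still; do not lift it before it is in the ring, and do not touch the egg, the pointer stand or the other things.

Things in the scene. Friction and masses are not known exactly. Their poses are not given: they have to be found in the camera images.
- dish: Round grey dished plate, loose, about 0.25 kg, 136 mm across, rim 18.5 mm high, flat foot 110 mm across; the inside slopes gently down to a flat middle 5 mm above the underside. Origin: centre of the underside; z up. Two white tabs, 24 mm wide, 4 mm thick, reach 97 mm from the centre: the red-dot tab halfway between +x and +y, the blue-dot tab halfway between +x and -y.
- handle (a point): Centre of the black grip block on the handle, 88 mm above the plate's underside, over the plate's centre, with the plate's axes. The block is 50 mm long along the plate's x, 14 mm wide along its y (grip it across this width from above) and 22 mm high. The handle is an 8 mm steel rod, 92 mm high, standing in the plate's x-z plane, legs at x = +-64 mm.
- red_dot (a point): Centre of the 14 mm red dot on its tab, 84 mm from the plate's centre, 15.5 mm above the underside.
- blue_dot (a point): Centre of the 14 mm blue dot on the other tab, a quarter turn clockwise from red seen from above (so a counter-clockwise quarter turn brings it where red was), 84 mm from the plate's centre, 15.5 mm above the underside.
- egg: The loose, round, ivory owl egg (a ball of 40 mm diameter, about 35 g) lying in the dish; its body turns as it rolls, so use egg_center.
- egg_center (a point): Centre of the egg; 25 mm above the dish's underside when it lies in the middle.
- station: Pointer stand, fixed to the table; origin at the centre of the printed ring on the table, x axis pointing from there towards the stand's post. A 12 mm rod comes from the post at 175 mm (grey foot from 135 mm, 100 mm wide; its top 124 mm above the table) at 115 mm height and carries the brass pointer.
- ring (a point): Centre of the printed ring: a white paper disc with black edge, 156 mm across, flat on the table (nothing to bump into), a little larger than the dish.
- tip (a point): Tip of the fixed brass pointer, 75 mm above the table, 84 mm from the ring's centre on the post's side.
- egg_cup: dark wooden egg cup holding a pale blue egg, about 46 mm wide and 75 mm tall, origin under its middle; leave alone
- jar: amber jar with black cap, 48 mm wide, 65 mm tall, origin under its middle; leave alone
- brush: brush about 170 mm long, lying flat; leave alone
- loupe: black eyepiece magnifier, 48 mm wide, 22 mm tall, origin under its middle; leave alone
- calliper: steel and black calliper lying flat, 200 mm long, 12 mm high; leave alone
- specimen_box: open cardboard box of four eggs, 110 x 130 x 45 mm, origin under its middle; leave alone

How it is judged:
By the outcome, as a careful person would: the job done as asked, in the order asked, and still so for the second after the job is handed in, while the arm keeps its last pose, push and grip.
It also fails if it takes over 45 s, if anything falls off the work surface, if the arm or the gripper's body presses on something with over 40 N, if the wrist force passes 120 N, or if a joint passes its speed limit or range.

## Robot

A 7-joint arm with a two-finger parallel gripper is mounted at the origin on the work surface. World frame = base frame: x ahead of the robot, y to its left, z up, the work surface at z = 0. Lengths are in m, angles in rad, forces in N, time in s.
With the tool pointing down it reaches from about 0.425 to 1.025 m from the base axis. Payload 9.4 kg.
Tool frame: the origin (TCP) lies between the finger pads; the fingertips stand 25 mm ahead of it and the grasp point (between the pads) lies 6 mm ahead of it; z points along the fingers, y is the direction in which the jaws open and shut (so a half turn about z gives the same grasp; the last joint's range is limited). The gripper opens to 85 mm and grips with 20 to 120 N. Pads are 22 mm wide; open, the fingers measure 114 mm over their backs; the gripper's body (76 mm by 85 mm) begins 54 mm behind the grasp point. The pads swing forward as they close: fully open they stand 13 mm farther back than shut.
Start: joints at [1.03, 0.599, -0.003, 1.599, 0.002, 0.943, -0.08], TCP at [0.324, -0.648, 0.256] pointing down, gripper open.
Joint ranges: [-2.57, 2.57], [-0.35, 1.97], [-1.29, 1.29], [0.11, 2.56], [-1.05, 4.19], [0.11, 1.86], [-2.63, 2.63]. Speed limits (rad/s): [2.22, 2.22, 3.01, 3.01, 3.14, 3.14, 3.14].

## Interface

Orientations are given as a 3x3 rotation matrix whose columns are the frame's x, y, z axes.
In Python, from bench import ctrl, cams, job gives the robot as it stands. The module is installed in compiled form; this text tells all that it offers.
- The arm moves only by the tool carry_out, never from a script. Its argument "motion" is a list of rows, each a list of 7 numbers: the turn, a rotation vector about the tool's x, y, z as a fraction of full scale, then the shift along the tool's x, y, z as a fraction of full scale, then the opening, from 0 (shut) to 1 (fully open). In form: [[ax, ay, az, x, y, z, hand], ...]. A call has 1 to 20 rows; each row is the pose to reach, as a shift and turn from the pose measured when the call began, along the tool's axes at that moment, turning the shorter way round; what a row does not reach only later rows make up. Full scale, the value 1, is 0.5 m for a shift and 360 degrees for a turn. A row lasts 1/8 s, in which the tool goes at most 62.5 mm and 10.7 degrees, less where a joint would pass 70% of its speed; a pose out of reach is approached as far as the arm can. A call with a number of a shift or a turn outside -1 to 1 is refused whole. A call with a gripper value outside its range is refused whole. The fingers move at their own pace and stop on an object; the grip force is fixed at half the most. Time passes only in rows, so rows that repeat a pose let the fingers close. It gives the time, the measured TCP pose, the force and the opening at its end, in the units of the state.
- ctrl.get_obs(): the state, without advancing time (a new reading comes with each control period).
- cams.get_image(name): name is "scene" or "top" or "wrist"; returns the picture (480x640x3 uint8, red, green, blue); there is no depth.
- cams.calibration(name): a dict with "fovy" (degrees; the focal length in pixels is half the picture's height over the tangent of half this angle, whatever the lens; pixels are square), "cx", "cy" (the principal point, pixels), "rvec" (rotation vector, rad) and "tvec" (3), from world to camera coordinates, as OpenCV has them; the wrist camera has in their place "mount" (4x4, takes a point from camera to tool coordinates, whose origin is the TCP and whose axes are the flange's). Camera axes: x right, y down, z forward; pixel columns grow to the right and rows downward; lengths in m; the calibration is good to about 2 mm. A picture is of the moment at which its call begins: read the wrist's pose just before it. calibration takes no time and is no camera call.
- job.close_job(): hands the job in, once; it reports no verdict.
The state is a dict: "t": time; "joint_positions": joint angles; "joint_vel": joint speeds; "tau": joint torques, N m; "tcp_pos": TCP position; "eef_rot": TCP orientation; "force": force on the tool from outside, world axes, zero at the start; "ft_torque": the same for the moment, N m; "opening": opening from 0.0 (shut) to 1.0 (fully open).
Only numpy, scipy, OpenCV 4.12 (cv2) and the standard library are available. Lean on these libraries where they do the work, as an engineer would, in place of code of your own. Each camera call takes 0.05 s, during which the arm holds its last target.

## Working session

There is one attempt and no reset: what is moved stays moved. The work goes in short steps, Python scripts to look and compute and a tool call to move; the robot and the scene stay as the last step left them, time stands still between calls to the robot, and variables do not carry over. Pictures are saved under pics/ and viewed, and the job is handed in when it is done.

Besides the shell and the picture viewer there is one more tool, called after "Request:" as name(argument=value, ...), one argument or row to a line, values as JSON. carry_out: Moves the arm, as the interface text tells. Its arguments: {"type":"object","properties":{"motion":{"type":"array"}},"required":["motion"]}

```bash
mkdir -p pics
python3 - <<'E'
from bench import ctrl,cams
import cv2
o=ctrl.get_obs()
for k in o: print(k,o[k])
for n in ["scene","top"]:
    print(n,cams.calibration(n)); cv2.imwrite(f"pics/{n}0.png",cams.get_image(n)[:,:,::-1])
print(cams.calibration("wrist"))
E
```

```text
t 0.0
joint_positions [ 1.03028965  0.60015993 -0.00253264  1.60015439  0.00181498  0.94283916
 -0.07976481]
joint_vel [ 3.22173137e-05 -7.44582061e-04  1.30502966e-03  4.33680541e-04
 -1.64554131e-03  4.61472011e-04 -4.19690317e-04]
tau [ 6.94512382e-04 -7.76437640e+01  1.56496860e+00 -2.58005190e+01
  1.23300773e-02  9.00753366e-03  1.23427864e-05]
tcp_pos [ 0.32412051 -0.6480346   0.25538316]
eef_rot [[ 8.94314008e-01  4.47439106e-01 -8.37636327e-04]
 [ 4.47439861e-01 -8.94313056e-01  1.31488874e-03]
 [-1.60776462e-04 -1.55071530e-03 -9.99998785e-01]]
force [0.10920686 0.45715788 0.05720662]
ft_torque [0.01264597 0.02033905 0.00232675]
opening 1.0008382472183581
scene {'fovy': 52.204274485508265, 'cx': 319.23890047943325, 'cy': 243.49188098430554, 'rvec': array([ 2.09807975,  1.06332242, -0.48772367]), 'tvec': array([-0.31913866, -0.24875989,  1.6472693 ])}
top {'fovy': 45.76118554257714, 'cx': 329.18510423559115, 'cy': 234.78942756948635, 'rvec': array([ 2.11378134, -2.12290341,  0.1719063 ]), 'tvec': array([-0.00324189,  0.59343898,  1.55805739])}
{'fovy': 71.74965048155386, 'cx': 313.93552688654745, 'cy': 237.72743779559073, 'mount': array([[-2.43113569e-04, -9.58413326e-01, -2.85383668e-01,
         7.28771398e-02],
       [ 9.99999957e-01, -1.85627241e-04, -2.28485171e-04,
         7.23012219e-04],
       [ 1.66008250e-04, -2.85383712e-01,  9.58413329e-01,
        -1.17346544e-01],
       [ 0.00000000e+00,  0.00000000e+00,  0.00000000e+00,
         1.00000000e+00]])}
```

View pics/scene0.png

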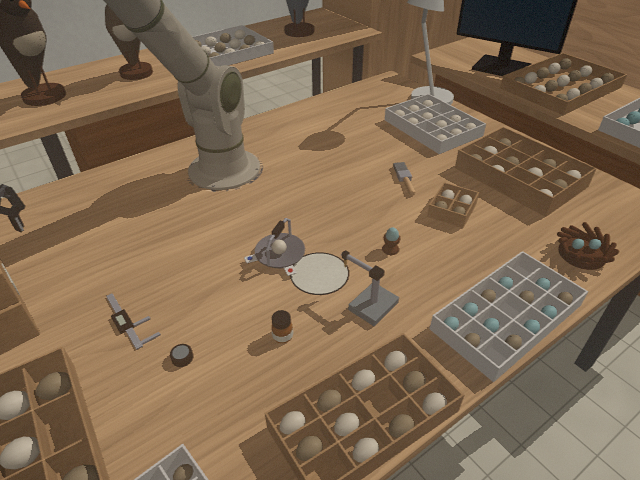

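View pics/top0.png

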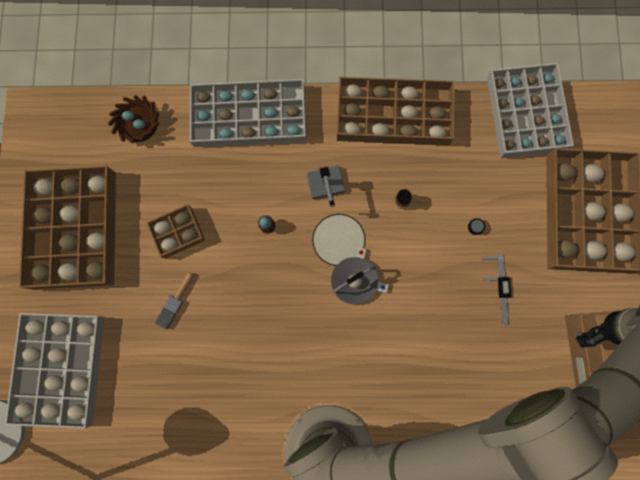

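Run:
```python
import cv2
a=cv2.imread("pics/top0.png")[155:310,290:430]; cv2.imwrite("pics/t_c.png",cv2.resize(a,None,fx=5,fy=3.87*5/3.87,interpolation=cv2.INTER_CUBIC)[:600*2])
a=cv2.imread("pics/top0.png")[205:310,295:415]; cv2.imwrite("pics/t_c.png",cv2.resize(a,None,fx=5.5,fy=5.5,interpolation=cv2.INTER_CUBIC))
a=cv2.imread("pics/top0.png")[155:255,295:415]; cv2.imwrite("pics/t_c2.png",cv2.resize(a,None,fx=5.5,fy=5.5,interpolation=cv2.INTER_CUBIC))
a=cv2.imread("pics/scene0.png")[210:330,235:405]; cv2.imwrite("pics/s_c.png",cv2.resize(a,None,fx=4.5,fy=4.5,interpolation=cv2.INTER_CUBIC))
```

```text
(no output)
```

View pics/t_c.png

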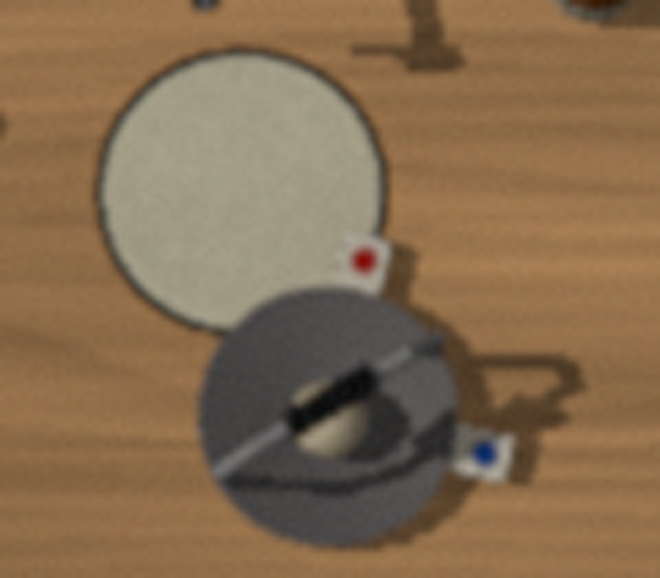

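View pics/t_c2.png

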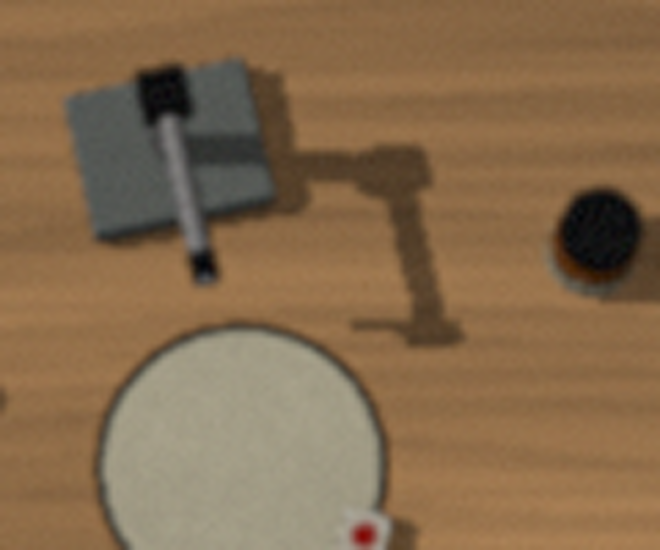

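View pics/s_c.png

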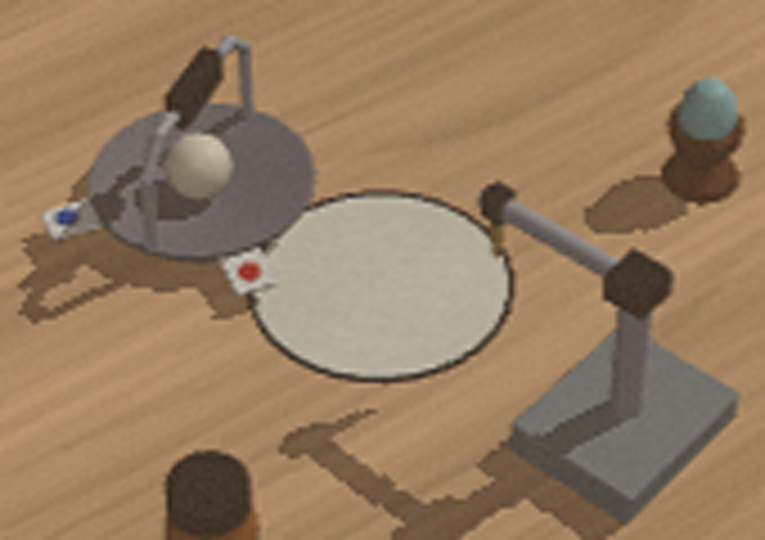

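```bash
cat > h.py <<'E'
import numpy as np, cv2
from bench import ctrl,cams
def cam(n,obs=None):
    c=cams.calibration(n); f=240/np.tan(np.radians(c["fovy"]/2)); K=np.array([[f,0,c["cx"]],[0,f,c["cy"]],[0,0,1]])
    if n=="wrist":
        T=np.eye(4);T[:3,:3]=obs["eef_rot"];T[:3,3]=obs["tcp_pos"];M=np.linalg.inv(T@c["mount"]);return K,M[:3,:3],M[:3,3]
    return K,cv2.Rodrigues(c["rvec"])[0],c["tvec"]
def ray(C,uv,z):
    K,R,t=C; d=R.T@np.linalg.inv(K)@[uv[0],uv[1],1]; o=-R.T@t
    return o+d*(z-o[2])/d[2]
def proj(C,p):
    K,R,t=C; q=K@(R@np.asarray(p)+t); return q[:2]/q[2]
def un(c,s,off): return (np.array(c)+.5)/s-.5+off
E
python3 - <<'E'
from h import *
T=cam("top");S=cam("scene")
A=lambda c:un(c,5.5,np.array([295,205])); B=lambda c:un(c,5.5,np.array([295,155])); D=lambda c:un(c,4.5,np.array([235,210]))
P=lambda n,v:print(n,np.round(v,4))
ring=ray(T,A((242.5,189.5)),0);P("ring",ring)
P("ringS",ray(S,D((381.5,286)),0))
r=ray(T,A((364,261)),.0155);b=ray(T,A((485,453)),.0155);P("red",r);P("blue",b)
P("redS",ray(S,D((249,272)),.0155));P("blueS",ray(S,D((66,217)),.0155))
h=ray(T,A((332,398)),.099);P("handle",h)
P("rimc",ray(T,A((329,416)),.0185))
e=[ray(T,A(x),.099) for x in((375,376),(290,422))];P("hyaw",np.arctan2(*(e[0]-e[1])[1::-1]))
m=(r+b)/2;d=r-b; n=np.array([d[1],-d[0],0]);n/=np.linalg.norm(n)  # blue->red is +y ; x = rot -90
P("len",np.linalg.norm(d)); print("yaw",np.arctan2(n[1],n[0])); P("c from dots",m-n*.0594)
P("egg",ray(T,A((330,420)),.025))
hold=ray(T,B((204,265)),.115);P("holder",hold-ring);P("tipS",ray(S,D((499,254)),.075)-ring)
post=ray(T,B((163,95)),.124);P("post",post-ring); print(np.arctan2(*(post-ring)[1::-1]),np.arctan2(*(hold-ring)[1::-1]))
E
```

```text
ring [ 0.5904 -0.0326  0.    ]
ringS [ 0.5863 -0.0309  0.    ]
red [ 0.5493 -0.0961  0.0155]
blue [ 0.4484 -0.1574  0.0155]
redS [ 0.5443 -0.0942  0.0155]
blueS [ 0.4415 -0.1558  0.0155]
handle [ 0.4684 -0.0763  0.099 ]
rimc [ 0.4676 -0.0768  0.0185]
hyaw -1.0793
len 0.1181
yaw -1.0243315315350319
c from dots [ 0.4679 -0.076   0.0155]
egg [ 0.4649 -0.0771  0.025 ]
holder [0.0814 0.0185 0.115 ]
tipS [0.0745 0.0239 0.075 ]
post [0.1671 0.0387 0.124 ]
0.22759642678693692 0.22372889633502152
```

```bash
cat >> h.py <<'E'
from scipy.spatial.transform import Rotation as Ro
def cmd(pos,yaw):
    o=ctrl.get_obs();R=o["eef_rot"]
    Rt=np.array([[np.cos(yaw),np.sin(yaw),0],[np.sin(yaw),-np.cos(yaw),0],[0,0,-1]])
    w=Ro.from_matrix(R.T@Rt).as_rotvec()/(2*np.pi); s=R.T@(np.array(pos)-o["tcp_pos"])/.5
    return np.round(np.r_[w,s],5)
E
python3 - <<'E'
from h import *
print(cmd([.467,-.076,.21],-1.04))
E
```

```text
[-1.7000e-04  1.9000e-04  2.3935e-01  7.6743e-01 -8.9523e-01  9.2140e-02]
```

Request:
carry_out(
  motion=[
    [-0.0002, 0.0002, 0.2394, 0.7674, -0.8952, 0.0921, 0.6],
    [-0.0002, 0.0002, 0.2394, 0.7674, -0.8952, 0.0921, 0.6],
    [-0.0002, 0.0002, 0.2394, 0.7674, -0.8952, 0.0921, 0.6],
    [-0.0002, 0.0002, 0.2394, 0.7674, -0.8952, 0.0921, 0.6],
    [-0.0002, 0.0002, 0.2394, 0.7674, -0.8952, 0.0921, 0.6],
    [-0.0002, 0.0002, 0.2394, 0.7674, -0.8952, 0.0921, 0.6],
    [-0.0002, 0.0002, 0.2394, 0.7674, -0.8952, 0.0921, 0.6],
    [-0.0002, 0.0002, 0.2394, 0.7674, -0.8952, 0.0921, 0.6],
    [-0.0002, 0.0002, 0.2394, 0.7674, -0.8952, 0.0921, 0.6],
    [-0.0002, 0.0002, 0.2394, 0.7674, -0.8952, 0.0921, 0.6],
    [-0.0002, 0.0002, 0.2394, 0.7674, -0.8952, 0.0921, 0.6],
    [-0.0002, 0.0002, 0.2394, 0.7674, -0.8952, 0.0921, 0.6],
    [-0.0002, 0.0002, 0.2394, 0.7674, -0.8952, 0.0921, 0.6],
    [-0.0002, 0.0002, 0.2394, 0.7674, -0.8952, 0.0921, 0.6],
  ],
)

```text
t: 1.85
tcp_pos: [0.4668, -0.0771, 0.2101]
eef_rot: [[0.504, -0.864, 0.0], [-0.864, -0.504, -0.0], [0.0, -0.0, -1.0]]
force: [-0.0, -0.5, 0.2]
opening: 0.601
```

Run:
```python
from h import *
o=ctrl.get_obs();print(o["t"],o["tcp_pos"],o["eef_rot"],o["joint_positions"],o["joint_vel"],o["opening"])
cv2.imwrite("pics/w1.png",cams.get_image("wrist")[:,:,::-1])
```

```text
1.85 [ 0.46683397 -0.07710142  0.21014592] [[ 5.04201473e-01 -8.63586020e-01  2.47428455e-04]
 [-8.63585951e-01 -5.04201532e-01 -3.46556339e-04]
 [ 4.24035016e-04 -3.89415209e-05 -9.99999909e-01]] [-0.25544954  0.3944139   0.40501911  2.22776042 -0.2853235   0.56669376
 -2.24914368] [-3.55826903e-03  1.37621265e-03 -3.31440011e-03 -1.02610831e-04
  4.44471940e-05  6.69787226e-04 -6.73958630e-04] 0.6011158416618217
```

View pics/w1.png

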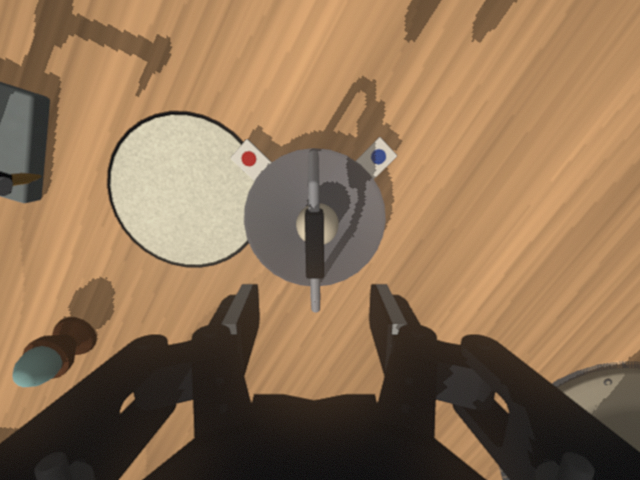

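Run:
```python
import cv2
a=cv2.imread("pics/w1.png")
cv2.imwrite("pics/w1a.png",cv2.resize(a[120:320,225:425],None,fx=3,fy=3,interpolation=cv2.INTER_CUBIC))
cv2.imwrite("pics/w1b.png",cv2.resize(a[70:280,0:265],None,fx=2.8,fy=2.8,interpolation=cv2.INTER_CUBIC))
```

```text
(no output)
```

View pics/w1a.png

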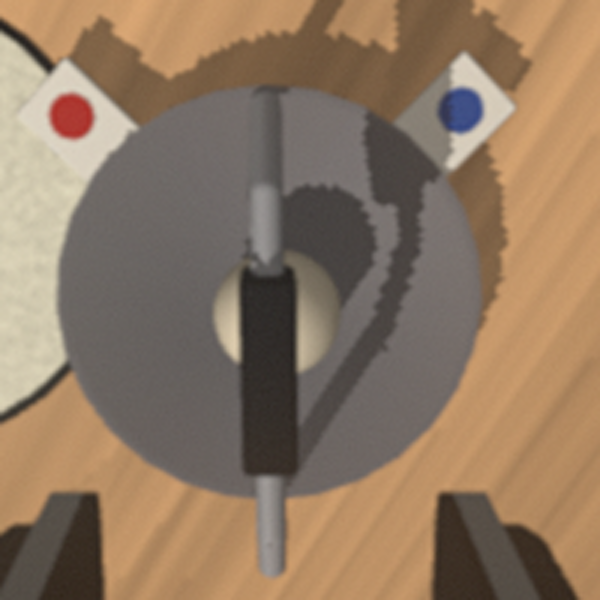

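View pics/w1b.png

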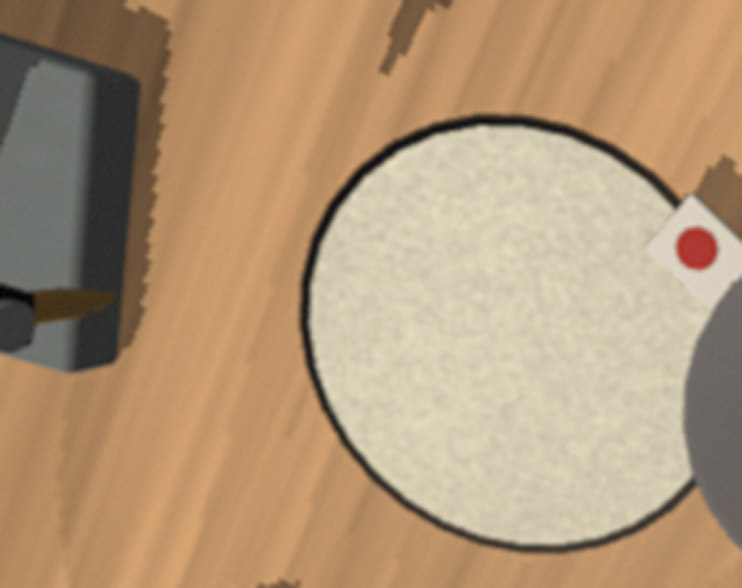

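Run:
```python
from h import *
from scipy.optimize import least_squares
o=ctrl.get_obs();W=cam("wrist",o)
A=lambda c:un(c,3,np.array([225,120])); B=lambda c:un(c,2.8,np.array([0,70]))
P=lambda n,v:print(n,np.round(v,4))
def fit(p):
    p=np.array(p); r=least_squares(lambda q:np.hypot(*(p[:,:2]-q[:2]).T)-q[2],[*p[:,:2].mean(0),.07]);P("circ",np.r_[r.x,np.abs(r.fun).max()]);return r.x
ring=fit([ray(W,B(c),0) for c in [(302,300),(330,190),(400,135),(500,114),(590,138),(680,195),(320,390),(360,458),(440,525),(540,552),(620,538),(690,487)]])
fit([ray(W,A(c),.0185) for c in [(58,285),(482,275),(268,86),(268,497),(110,420),(400,455)]])
r=ray(W,A((72,116)),.0155);b=ray(W,A((461,110)),.0155)
m=(r+b)/2;d=r-b; n=np.array([d[1],-d[0],0]);n/=np.linalg.norm(n)
P("len",np.linalg.norm(d)); print("yaw",np.arctan2(n[1],n[0])); P("c from dots",m-n*.0594)
P("egg",ray(W,A((277,313)),.025))
hc=[(240,473),(298,475),(243,270),(295,270)];hh=[ray(W,A(c),.099) for c in hc];P("handle",np.mean(hh,0));q=hh[0]+hh[1]-hh[2]-hh[3];print(np.arctan2(q[1],q[0]),np.linalg.norm(q)/2)
t=ray(W,B((115,299)),.075);P("tip",t);dd=t[:2]-ring[:2];P("tiprel",[np.hypot(*dd),np.arctan2(dd[1],dd[0])])
```

```text
circ [ 0.587  -0.0322  0.0771  0.0022]
circ [ 0.4652 -0.0761  0.0672  0.0008]
len 0.1186
yaw -1.0273287298400036
c from dots [ 0.4656 -0.0753  0.0155]
egg [ 0.4629 -0.0756  0.025 ]
handle [ 0.4669 -0.077   0.099 ]
2.099707786003587 0.051520277447058074
tip [ 0.6677 -0.0133  0.075 ]
tiprel [0.0829 0.2304]
```

Request:
carry_out(
  motion=[
    [0, 0, 0, 0, 0, 0.03, 0.4],
    [0, 0, 0, 0, 0, 0.08, 0.4],
    [0, 0, 0, 0, 0, 0.13, 0.4],
    [0, 0, 0, 0, 0, 0.17, 0.4],
    [0, 0, 0, 0, 0, 0.2, 0.4],
    [0, 0, 0, 0, 0, 0.22, 0.4],
    [0, 0, 0, 0, 0, 0.232, 0.4],
    [0, 0, 0, 0, 0, 0.232, 0.35],
    [0, 0, 0, 0, 0, 0.232, 0.3],
  ],
)

```text
t: 3.02
tcp_pos: [0.4671, -0.077, 0.0945]
eef_rot: [[0.504, -0.863, 0.001], [-0.863, -0.504, -0.0], [0.001, -0.001, -1.0]]
force: [0.3, -0.1, 0.1]
opening: 0.298
```

Run:
```python
from h import *
o=ctrl.get_obs();print(o["t"],o["tcp_pos"],o["opening"])
cv2.imwrite("pics/w2.png",cams.get_image("wrist")[:,:,::-1])
```

```text
3.025 [ 0.46707049 -0.07697564  0.09449342] 0.2982451393361404
```

View pics/w2.png

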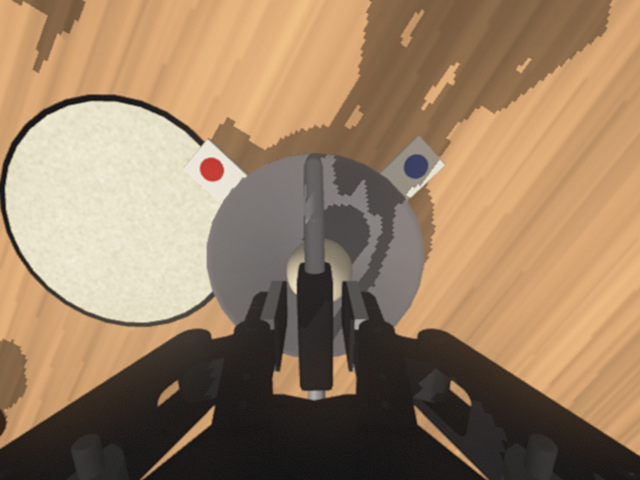

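Request:
carry_out(
  motion=[
    [0, 0, 0, 0, 0, 0, 0.25],
    [0, 0, 0, 0, 0, 0, 0.22],
    [0, 0, 0, 0, 0, 0, 0.19],
    [0, 0, 0, 0, 0, 0, 0.17],
    [0, 0, 0, 0, 0, 0, 0.15],
    [0, 0, 0, 0, 0, 0, 0.1],
    [0, 0, 0, 0, 0, 0, 0.0],
    [0, 0, 0, 0, 0, 0, 0.0],
    [0, 0, 0, 0, 0, 0, 0.0],
    [0, 0, 0, 0, 0, 0, 0.0],
  ],
)

```text
t: 4.32
tcp_pos: [0.4669, -0.077, 0.0947]
eef_rot: [[0.505, -0.863, 0.001], [-0.863, -0.505, -0.0], [0.001, -0.001, -1.0]]
force: [-1.9, 0.3, 4.8]
opening: 0.153
```

Run:
```python
from h import *
o=ctrl.get_obs();print(o["t"],o["tcp_pos"],o["eef_rot"],o["opening"],o["force"],o["ft_torque"])
for n in ("wrist","top"): cv2.imwrite(f"pics/{n}3.png",cams.get_image(n)[:,:,::-1])
a=cv2.imread("pics/wrist3.png")
cv2.imwrite("pics/w3a.png",cv2.resize(a[80:380,0:480],None,fx=1.65,fy=1.65,interpolation=cv2.INTER_CUBIC))
```

```text
4.325 [ 0.46692399 -0.07696561  0.0946668 ] [[ 5.04512939e-01 -8.63403764e-01  7.96349377e-04]
 [-8.63403917e-01 -5.04513249e-01 -2.39698641e-04]
 [ 6.08725520e-04 -5.66640105e-04 -9.99999654e-01]] 0.15324993508166648 [-1.91692536  0.26194244  4.79433812] [-0.03182688  0.3139412   0.11162549]
```

View pics/w3a.png

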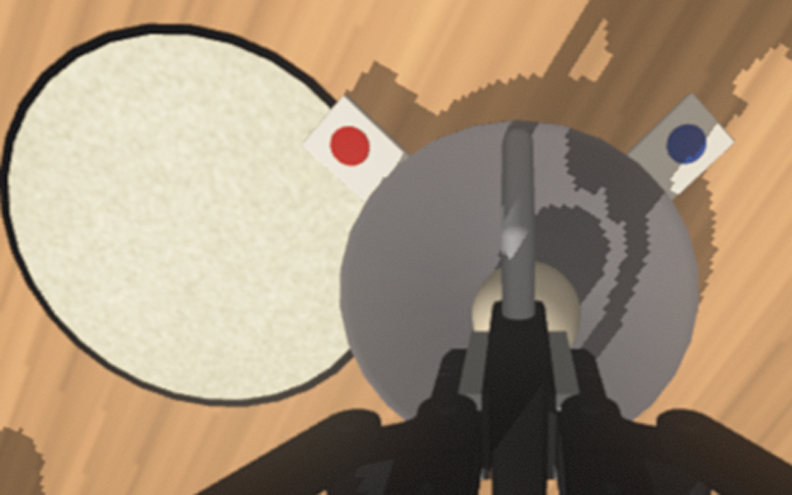

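```bash
python3 - <<'E'
from h import *
from scipy.optimize import least_squares
o=ctrl.get_obs();W=cam("wrist",o)
A=lambda c:un(c,1.65,np.array([0,80]))
P=lambda n,v:print(n,np.round(v,4))
def fit(p):
    p=np.array(p); r=least_squares(lambda q:np.hypot(*(p[:,:2]-q[:2]).T)-q[2],[*p[:,:2].mean(0),.07]);P("circ",np.r_[r.x,np.abs(r.fun).max()]);return r.x
ring=fit([ray(W,A(c),0) for c in [(1,190),(75,50),(165,23),(335,100),(15,260),(60,325),(110,370),(180,402),(240,406),(352,357)]])
fit([ray(W,A(c),.0185) for c in [(340,285),(700,280),(520,120),(400,180)]])
r=ray(W,A((350,146)),.0155);b=ray(W,A((687,144)),.0155)
m=(r+b)/2;d=r-b; n=np.array([d[1],-d[0],0]);n/=np.linalg.norm(n)
P("len",np.linalg.norm(d)); print("yaw",np.arctan2(n[1],n[0])); c=m-n*.0594;P("c from dots",c);P("delta",ring[:2]-c[:2])
P("egg",ray(W,A((528,311)),.025))
R=o["eef_rot"];print("toolyaw",np.arctan2(R[1,0],R[0,0]))
E
python3 - <<'E'
import cv2
a=cv2.imread("pics/top3.png")
cv2.imwrite("pics/t3a.png",cv2.resize(a[205:310,295:415],None,fx=5.5,fy=5.5,interpolation=cv2.INTER_CUBIC))
E
```

```text
circ [ 0.5866 -0.0314  0.0774  0.001 ]
circ [ 0.4642 -0.0745  0.0676  0.0024]
len 0.1187
yaw -1.036347688366768
c from dots [ 0.4658 -0.0751  0.0155]
delta [0.1208 0.0437]
egg [ 0.4634 -0.0771  0.025 ]
toolyaw -1.0418685206063427
```

View pics/t3a.png

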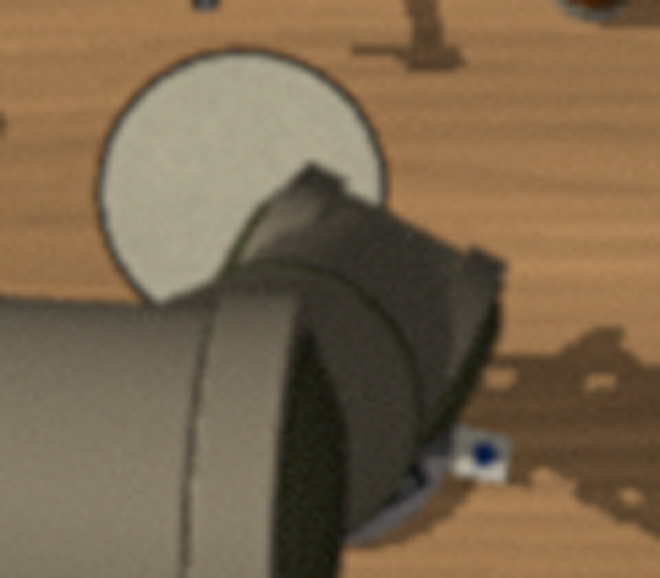

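```bash
cat >> h.py <<'E'
def leg(f):
    s=np.array([.4669,-.0770,.0947]);e=np.array([.5884,-.0333,.0947])
    return cmd(s+(e-s)*f,-1.0419+.481*f)
E
python3 - <<'E'
from h import *
c=leg(1/6)
print(c)
for i in range(2,21,2): print(np.round(c*(i/20)**2,4))
E
```

```text
[-9.000e-05 -1.000e-04 -1.275e-02  7.940e-03 -4.219e-02 -2.000e-05]
[-0.     -0.     -0.0001  0.0001 -0.0004 -0.    ]
[-0.     -0.     -0.0005  0.0003 -0.0017 -0.    ]
[-0.     -0.     -0.0011  0.0007 -0.0038 -0.    ]
[-0.     -0.     -0.002   0.0013 -0.0068 -0.    ]
[-0.     -0.     -0.0032  0.002  -0.0105 -0.    ]
[-0.     -0.     -0.0046  0.0029 -0.0152 -0.    ]
[-0.     -0.     -0.0062  0.0039 -0.0207 -0.    ]
[-0.0001 -0.0001 -0.0082  0.0051 -0.027  -0.    ]
[-0.0001 -0.0001 -0.0103  0.0064 -0.0342 -0.    ]
[-0.0001 -0.0001 -0.0127  0.0079 -0.0422 -0.    ]
```

Request:
carry_out(
  motion=[
    [0, 0, 0, 0, -0.0001, 0, 0],
    [0, 0, -0.0001, 0.0001, -0.0004, 0, 0],
    [0, 0, -0.0003, 0.0002, -0.001, 0, 0],
    [0, 0, -0.0005, 0.0003, -0.0017, 0, 0],
    [0, 0, -0.0008, 0.0005, -0.0026, 0, 0],
    [0, 0, -0.0011, 0.0007, -0.0038, 0, 0],
    [0, 0, -0.0016, 0.001, -0.0052, 0, 0],
    [0, 0, -0.002, 0.0013, -0.0068, 0, 0],
    [0, 0, -0.0026, 0.0016, -0.0085, 0, 0],
    [0, 0, -0.0032, 0.002, -0.0105, 0, 0],
    [0, 0, -0.0039, 0.0024, -0.0128, 0, 0],
    [0, 0, -0.0046, 0.0029, -0.0152, 0, 0],
    [0, 0, -0.0054, 0.0034, -0.0178, 0, 0],
    [0, 0, -0.0062, 0.0039, -0.0207, 0, 0],
    [0, 0, -0.0072, 0.0045, -0.0237, 0, 0],
    [0, 0, -0.0082, 0.0051, -0.027, 0, 0],
    [0, 0, -0.0092, 0.0057, -0.0305, 0, 0],
    [0, 0, -0.0103, 0.0064, -0.0342, 0, 0],
    [0, 0, -0.0115, 0.0071, -0.0381, 0, 0],
    [0, 0, -0.0127, 0.0079, -0.0422, 0, 0],
  ],
)

```text
t: 6.92
tcp_pos: [0.4857, -0.0703, 0.0947]
eef_rot: [[0.571, -0.821, -0.001], [-0.821, -0.571, -0.0], [-0.001, 0.001, -1.0]]
force: [-5.9, -3.0, 7.9]
opening: 0.158
```

Run:
```python
from h import *
o=ctrl.get_obs();print(o["t"],o["tcp_pos"],o["force"],o["opening"],o["joint_vel"][:4])
print(leg(1/6),leg(.5))
```

```text
6.925 [ 0.48574568 -0.07030188  0.09474132] [-5.93082051 -2.96477692  7.93627713] 0.1577896700440568 [-1.11817266e-02  8.38627908e-03  4.80068656e-05 -3.33569460e-02]
[ 2.10e-04  8.00e-05 -2.20e-04  6.40e-04 -2.97e-03  8.00e-05] [ 2.100e-04  1.000e-04 -2.573e-02  2.298e-02 -8.611e-02 -4.000e-05]
```

Request:
carry_out(
  motion=[
    [0.0001, 0, -0.0015, 0.0018, -0.0071, 0, 0],
    [0.0001, 0, -0.0028, 0.0029, -0.0113, 0, 0],
    [0.0002, 0.0001, -0.0041, 0.004, -0.0154, 0, 0],
    [0.0002, 0.0001, -0.0053, 0.0051, -0.0196, 0, 0],
    [0.0002, 0.0001, -0.0066, 0.0062, -0.0238, 0, 0],
    [0.0002, 0.0001, -0.0079, 0.0073, -0.0279, 0, 0],
    [0.0002, 0.0001, -0.0092, 0.0085, -0.0321, 0, 0],
    [0.0002, 0.0001, -0.0104, 0.0096, -0.0362, 0, 0],
    [0.0002, 0.0001, -0.0117, 0.0107, -0.0404, 0, 0],
    [0.0002, 0.0001, -0.013, 0.0118, -0.0445, 0, 0],
    [0.0002, 0.0001, -0.0143, 0.0129, -0.0487, 0, 0],
    [0.0002, 0.0001, -0.0155, 0.014, -0.0529, 0, 0],
    [0.0002, 0.0001, -0.0168, 0.0152, -0.057, 0, 0],
    [0.0002, 0.0001, -0.0181, 0.0163, -0.0612, 0, 0],
    [0.0002, 0.0001, -0.0194, 0.0174, -0.0653, 0, 0],
    [0.0002, 0.0001, -0.0206, 0.0185, -0.0695, 0, 0],
    [0.0002, 0.0001, -0.0219, 0.0196, -0.0736, 0, 0],
    [0.0002, 0.0001, -0.0232, 0.0207, -0.0778, 0, 0],
    [0.0002, 0.0001, -0.0245, 0.0219, -0.082, 0, 0],
    [0.0002, 0.0001, -0.0257, 0.023, -0.0861, 0, 0],
  ],
)

```text
t: 9.43
tcp_pos: [0.5262, -0.0559, 0.0948]
eef_rot: [[0.695, -0.719, -0.003], [-0.719, -0.695, -0.0], [-0.002, 0.002, -1.0]]
force: [-6.2, -2.0, 9.2]
opening: 0.149
```

Run:
```python
from h import *
o=ctrl.get_obs();print(o["t"],o["tcp_pos"],o["force"],o["opening"],o["joint_vel"][:4])
a,b=leg(.5),leg(5/6);print(a,b)
for i in range(1,21):print(np.round(a+(b-a)*i/20,4).tolist())
```

```text
9.425 [ 0.52617182 -0.05594856  0.09478464] [-6.19265569 -1.96895296  9.23814324] 0.14920754840841594 [-0.00842692  0.0103088  -0.00341243 -0.03467511]
[ 0.00033  0.00024 -0.00019  0.00091 -0.00324  0.00016] [ 3.100e-04  2.700e-04 -2.571e-02  3.624e-02 -8.173e-02 -5.000e-05]
[0.0003, 0.0002, -0.0015, 0.0027, -0.0072, 0.0001]
[0.0003, 0.0002, -0.0027, 0.0044, -0.0111, 0.0001]
[0.0003, 0.0002, -0.004, 0.0062, -0.015, 0.0001]
[0.0003, 0.0002, -0.0053, 0.008, -0.0189, 0.0001]
[0.0003, 0.0002, -0.0066, 0.0097, -0.0229, 0.0001]
[0.0003, 0.0002, -0.0078, 0.0115, -0.0268, 0.0001]
[0.0003, 0.0003, -0.0091, 0.0133, -0.0307, 0.0001]
[0.0003, 0.0003, -0.0104, 0.015, -0.0346, 0.0001]
[0.0003, 0.0003, -0.0117, 0.0168, -0.0386, 0.0001]
[0.0003, 0.0003, -0.0129, 0.0186, -0.0425, 0.0001]
[0.0003, 0.0003, -0.0142, 0.0203, -0.0464, 0.0]
[0.0003, 0.0003, -0.0155, 0.0221, -0.0503, 0.0]
[0.0003, 0.0003, -0.0168, 0.0239, -0.0543, 0.0]
[0.0003, 0.0003, -0.0181, 0.0256, -0.0582, 0.0]
[0.0003, 0.0003, -0.0193, 0.0274, -0.0621, 0.0]
[0.0003, 0.0003, -0.0206, 0.0292, -0.066, -0.0]
[0.0003, 0.0003, -0.0219, 0.0309, -0.07, -0.0]
[0.0003, 0.0003, -0.0232, 0.0327, -0.0739, -0.0]
[0.0003, 0.0003, -0.0244, 0.0345, -0.0778, -0.0]
[0.0003, 0.0003, -0.0257, 0.0362, -0.0817, -0.0001]
```

Request:
carry_out(
  motion=[
    [0.0001, 0.0001, -0.0015, 0.0027, -0.0072, 0, 0],
    [0.0002, 0.0001, -0.0027, 0.0044, -0.0111, 0, 0],
    [0.0002, 0.0002, -0.004, 0.0062, -0.015, 0, 0],
    [0.0003, 0.0002, -0.0053, 0.008, -0.0189, -0.0001, 0],
    [0.0003, 0.0002, -0.0066, 0.0097, -0.0229, -0.0001, 0],
    [0.0003, 0.0002, -0.0078, 0.0115, -0.0268, -0.0001, 0],
    [0.0003, 0.0003, -0.0091, 0.0133, -0.0307, -0.0001, 0],
    [0.0003, 0.0003, -0.0104, 0.015, -0.0346, -0.0001, 0],
    [0.0003, 0.0003, -0.0117, 0.0168, -0.0386, -0.0001, 0],
    [0.0003, 0.0003, -0.0129, 0.0186, -0.0425, -0.0001, 0],
    [0.0003, 0.0003, -0.0142, 0.0203, -0.0464, -0.0001, 0],
    [0.0003, 0.0003, -0.0155, 0.0221, -0.0503, -0.0002, 0],
    [0.0003, 0.0003, -0.0168, 0.0239, -0.0543, -0.0002, 0],
    [0.0003, 0.0003, -0.0181, 0.0256, -0.0582, -0.0002, 0],
    [0.0003, 0.0003, -0.0193, 0.0274, -0.0621, -0.0002, 0],
    [0.0003, 0.0003, -0.0206, 0.0292, -0.066, -0.0002, 0],
    [0.0003, 0.0003, -0.0219, 0.0309, -0.07, -0.0002, 0],
    [0.0003, 0.0003, -0.0232, 0.0327, -0.0739, -0.0002, 0],
    [0.0003, 0.0003, -0.0244, 0.0345, -0.0778, -0.0002, 0],
    [0.0003, 0.0003, -0.0257, 0.0362, -0.0817, -0.0002, 0],
  ],
)

```text
t: 11.92
tcp_pos: [0.5673, -0.0411, 0.0948]
eef_rot: [[0.801, -0.598, -0.002], [-0.598, -0.801, -0.001], [-0.001, 0.001, -1.0]]
force: [-5.2, -2.2, 7.0]
opening: 0.155
```

Run:
```python
from h import *
o=ctrl.get_obs();print(o["t"],o["tcp_pos"],o["force"],o["opening"],o["joint_vel"][:4])
a,b=leg(5/6),leg(1);print(a,b)
for i in range(1,21):print(np.round(a+(b-a)*(1-(1-i/20)**2),4).tolist())
cv2.imwrite("pics/w4.png",cams.get_image("wrist")[:,:,::-1])
```

```text
11.925 [ 0.56725189 -0.04114132  0.09478558] [-5.16196819 -2.17493042  7.01203812] 0.15462327764563913 [-0.00313055  0.00898603 -0.01056029 -0.03516223]
[ 2.20e-04  1.50e-04 -8.00e-05  7.70e-04 -1.97e-03  1.70e-04] [ 0.00021  0.00016 -0.01284  0.0245  -0.03788  0.0001 ]
[0.0002, 0.0002, -0.0013, 0.0031, -0.0055, 0.0002]
[0.0002, 0.0002, -0.0025, 0.0053, -0.0088, 0.0002]
[0.0002, 0.0002, -0.0036, 0.0074, -0.0119, 0.0002]
[0.0002, 0.0002, -0.0047, 0.0093, -0.0149, 0.0001]
[0.0002, 0.0002, -0.0057, 0.0112, -0.0177, 0.0001]
[0.0002, 0.0002, -0.0066, 0.0129, -0.0203, 0.0001]
[0.0002, 0.0002, -0.0074, 0.0145, -0.0227, 0.0001]
[0.0002, 0.0002, -0.0082, 0.016, -0.025, 0.0001]
[0.0002, 0.0002, -0.009, 0.0173, -0.027, 0.0001]
[0.0002, 0.0002, -0.0096, 0.0186, -0.0289, 0.0001]
[0.0002, 0.0002, -0.0103, 0.0197, -0.0306, 0.0001]
[0.0002, 0.0002, -0.0108, 0.0207, -0.0321, 0.0001]
[0.0002, 0.0002, -0.0113, 0.0216, -0.0335, 0.0001]
[0.0002, 0.0002, -0.0117, 0.0224, -0.0346, 0.0001]
[0.0002, 0.0002, -0.012, 0.023, -0.0356, 0.0001]
[0.0002, 0.0002, -0.0123, 0.0236, -0.0364, 0.0001]
[0.0002, 0.0002, -0.0126, 0.024, -0.0371, 0.0001]
[0.0002, 0.0002, -0.0127, 0.0243, -0.0375, 0.0001]
[0.0002, 0.0002, -0.0128, 0.0244, -0.0378, 0.0001]
[0.0002, 0.0002, -0.0128, 0.0245, -0.0379, 0.0001]
```

View pics/w4.png

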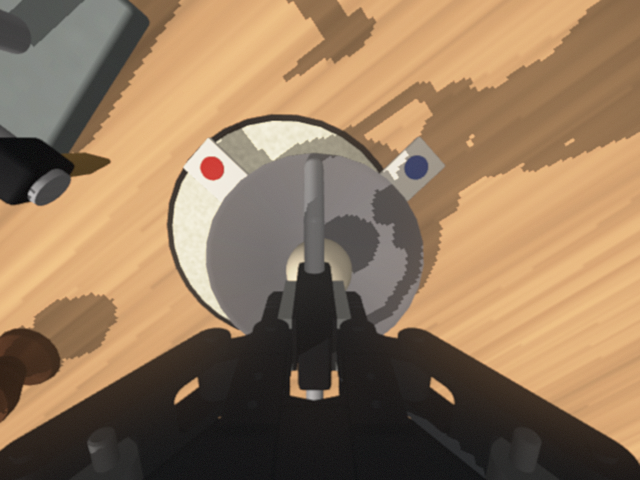

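Request:
carry_out(
  motion=[
    [0.0001, 0.0001, -0.0012, 0.003, -0.0051, 0, 0],
    [0.0002, 0.0001, -0.0025, 0.0053, -0.0088, 0, 0],
    [0.0002, 0.0002, -0.0036, 0.0074, -0.0119, 0, 0],
    [0.0002, 0.0002, -0.0047, 0.0093, -0.0149, 0, 0],
    [0.0002, 0.0002, -0.0057, 0.0112, -0.0177, 0, 0],
    [0.0002, 0.0002, -0.0066, 0.0129, -0.0203, 0, 0],
    [0.0002, 0.0002, -0.0074, 0.0145, -0.0227, 0, 0],
    [0.0002, 0.0002, -0.0082, 0.016, -0.025, 0, 0],
    [0.0002, 0.0002, -0.009, 0.0173, -0.027, 0, 0],
    [0.0002, 0.0002, -0.0096, 0.0186, -0.0289, 0, 0],
    [0.0002, 0.0002, -0.0103, 0.0197, -0.0306, 0, 0],
    [0.0002, 0.0002, -0.0108, 0.0207, -0.0321, 0, 0],
    [0.0002, 0.0002, -0.0113, 0.0216, -0.0335, 0, 0],
    [0.0002, 0.0002, -0.0117, 0.0224, -0.0346, 0, 0],
    [0.0002, 0.0002, -0.012, 0.023, -0.0356, 0, 0],
    [0.0002, 0.0002, -0.0123, 0.0236, -0.0364, 0, 0],
    [0.0002, 0.0002, -0.0126, 0.024, -0.0371, 0, 0],
    [0.0002, 0.0002, -0.0128, 0.0244, -0.0378, 0, 0],
    [0.0002, 0.0002, -0.0128, 0.0245, -0.0379, 0, 0],
  ],
)

```text
t: 14.35
tcp_pos: [0.588, -0.0337, 0.0948]
eef_rot: [[0.847, -0.532, -0.001], [-0.532, -0.847, -0.0], [-0.001, 0.001, -1.0]]
force: [-4.9, -3.0, 6.3]
opening: 0.151
```

Run:
```python
from h import *
o=ctrl.get_obs();print(o["t"],o["tcp_pos"],o["eef_rot"],o["force"],o["joint_vel"][:4],leg(1))
for n in("wrist","top","scene"): cv2.imwrite(f"pics/{n}5.png",cams.get_image(n)[:,:,::-1])
a=cv2.imread("pics/wrist5.png")
cv2.imwrite("pics/w5a.png",cv2.resize(a[80:350,70:450],None,fx=2.1,fy=2.1,interpolation=cv2.INTER_CUBIC))
a=cv2.imread("pics/scene5.png")
cv2.imwrite("pics/s5a.png",cv2.resize(a[210:320,260:400],None,fx=5.4,fy=5.4,interpolation=cv2.INTER_CUBIC))
a=cv2.imread("pics/top5.png")
cv2.imwrite("pics/t5a.png",cv2.resize(a[165:275,280:400],None,fx=5,fy=5,interpolation=cv2.INTER_CUBIC))
```

```text
14.35 [ 0.58800225 -0.03365701  0.09478047] [[ 8.46664605e-01 -5.32126171e-01 -8.85873263e-04]
 [-5.32126673e-01 -8.46664624e-01 -4.67319089e-04]
 [-5.01364835e-04  8.67059324e-04 -9.99999498e-01]] [-4.9158979  -3.03051066  6.32063706] [ 0.00143952 -0.00048192 -0.00012644 -0.00021882] [ 1.40e-04  8.00e-05 -3.00e-05  2.90e-04 -1.03e-03  1.60e-04]
```

View pics/w5a.png

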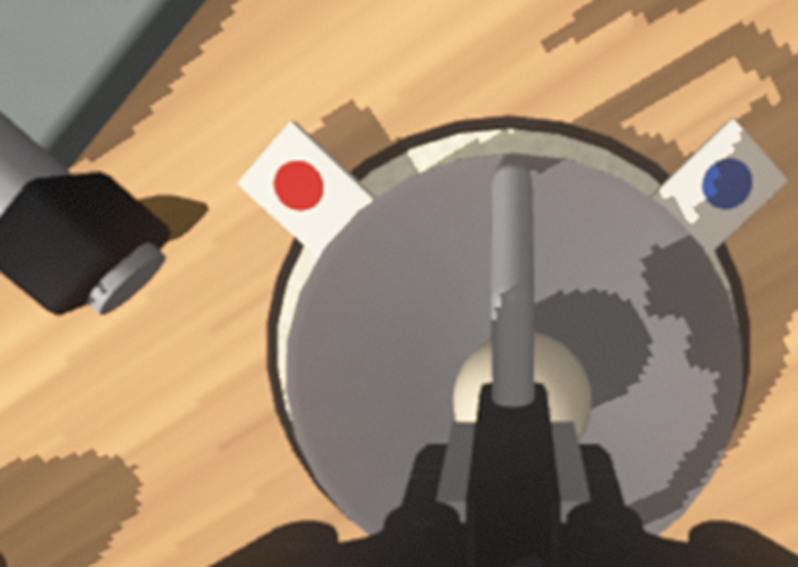

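View pics/s5a.png

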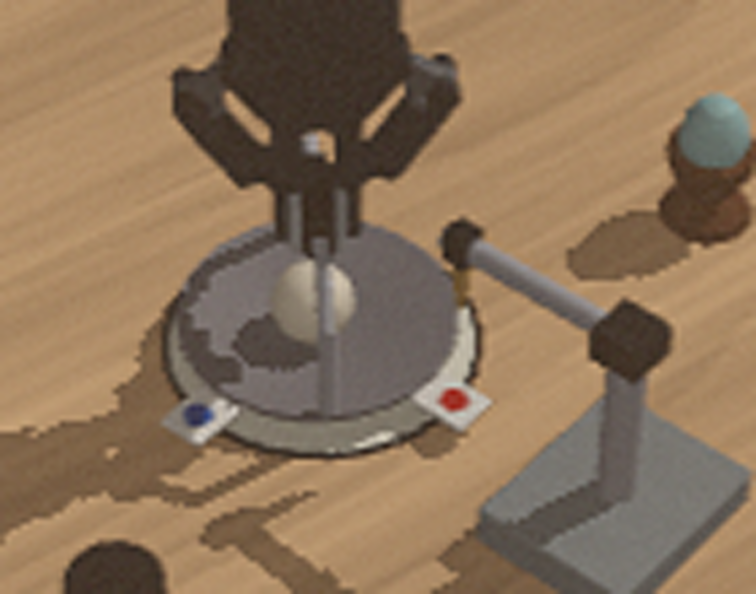

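View pics/t5a.png

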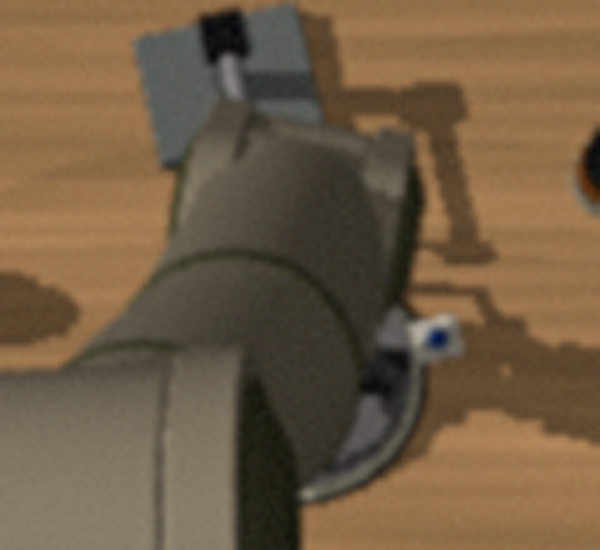

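```bash
cat > meas.py <<'E'
from h import *
from scipy.optimize import least_squares
P=lambda n,v:print(n,np.round(v,4))
def fit(p,r0):
    p=np.array(p)[:,:2]; r=least_squares(lambda q:np.hypot(*(p-q[:2]).T)-r0,p.mean(0));P("circ",np.r_[r.x,r.fun.min(),r.fun.max()]);return r.x
def dots(r,b):
    m=(r+b)/2;d=r-b; n=np.array([d[1],-d[0],0]);n/=np.linalg.norm(n)
    c=m-n*.0594;P("dots len,yaw,c",np.r_[np.linalg.norm(d),np.arctan2(n[1],n[0]),c]);return c
E
python3 - <<'E'
from meas import *
o=ctrl.get_obs();W=cam("wrist",o);S=cam("scene")
A=lambda c:un(c,2.1,np.array([70,80]));D=lambda c:un(c,5.4,np.array([260,210]))
ring=fit([ray(W,A(c),0) for c in [(268,345),(355,177),(430,131),(510,116),(590,128),(665,172),(735,265),(750,350),(275,410),(300,475)]],.078)
fit([ray(W,A(c),.0185) for c in [(285,350),(744,340),(515,152),(420,180),(610,172),(300,450)]],.068)
r=ray(W,A((299,185)),.0155);c=dots(r,ray(W,A((727,184)),.0155))
t=ray(W,A((207,208)),.075);dd=t[:2]-ring[:2];P("tip",t);P("tip rel ring",[np.hypot(*dd),np.arctan2(dd[1],dd[0])])
P("red rel c",[np.arctan2(*(r-c)[1::-1])]);P("tip-red",t-r)
P("egg",ray(W,A((522,398)),.025))
print("scene")
r=ray(S,D((454,400)),.0155);c=dots(r,ray(S,D((199,415)),.0155));t=ray(S,D((461,304)),.075);P("tip",t);P("tip-red",t-r)
P("egg",ray(S,D((314,301)),.025))
for s,e in(("ring",fit([ray(S,D(c),0) for c in [(163,335),(481,335),(325,457),(200,418),(440,430)]],.078)),): pass
fit([ray(S,D(c),.0185) for c in [(178,320),(463,320),(390,413),(260,405),(195,275)]],.068)
print("top")
T=cam("top");q=ray(T,un((437,339),5,np.array([280,165])),.0155);P("blueT",q)
E
```

```text
circ [ 0.5859 -0.031  -0.0014  0.0018]
circ [ 0.5853 -0.033  -0.0013  0.0008]
dots len,yaw,c [ 0.1185 -0.5593  0.586  -0.0328  0.0155]
tip [ 0.6685 -0.0139  0.075 ]
tip rel ring [0.0844 0.2038]
red rel c [0.2249]
tip-red [0.0007 0.0002 0.0595]
egg [ 0.5845 -0.0347  0.025 ]
scene
dots len,yaw,c [ 0.1184 -0.5572  0.5832 -0.0314  0.0155]
tip [ 0.6636 -0.0093  0.075 ]
tip-red [-0.0013  0.0032  0.0595]
egg [ 0.5809 -0.0319  0.025 ]
circ [ 0.5846 -0.029  -0.0019  0.0027]
circ [ 0.5861 -0.0306 -0.0028  0.0031]
top
blueT [ 0.6068 -0.1148  0.0155]
```

Request:
carry_out(
  motion=[
    [0, 0, 0, 0.0002, -0.0012, 0, 0],
    [0, 0, 0, 0.0003, -0.0015, 0, 0],
    [0, 0, 0, 0.0003, -0.0019, 0, 0],
    [0, 0, 0, 0.0003, -0.0023, 0, 0],
    [0, 0, 0, 0.0003, -0.0027, 0, 0],
    [0, 0, 0, 0.0003, -0.0031, 0, 0],
    [0, 0, 0, 0.0003, -0.0035, 0, 0],
    [0, 0, 0, 0.0003, -0.0038, 0, 0],
    [0, 0, 0, 0.0003, -0.0041, 0, 0],
    [0, 0, 0, 0.0003, -0.0042, 0, 0],
    [0, 0, 0, 0.0003, -0.0042, 0, 0],
    [0, 0, 0, 0.0003, -0.0042, 0, 0],
  ],
)

```text
t: 16.0
tcp_pos: [0.589, -0.0326, 0.0948]
eef_rot: [[0.846, -0.533, -0.001], [-0.533, -0.846, -0.001], [-0.0, 0.002, -1.0]]
force: [-3.7, -3.9, 4.5]
opening: 0.159
```

Run:
```python
from h import *
o=ctrl.get_obs();print(o["t"],o["tcp_pos"],o["eef_rot"],o["force"])
for n in("wrist","top","scene"): cv2.imwrite(f"pics/{n}6.png",cams.get_image(n)[:,:,::-1])
a=cv2.imread("pics/wrist6.png")
cv2.imwrite("pics/w6a.png",cv2.resize(a[80:350,70:450],None,fx=2.1,fy=2.1,interpolation=cv2.INTER_CUBIC))
a=cv2.imread("pics/scene6.png")
cv2.imwrite("pics/s6a.png",cv2.resize(a[210:320,260:400],None,fx=5.4,fy=5.4,interpolation=cv2.INTER_CUBIC))
a=cv2.imread("pics/top6.png")
cv2.imwrite("pics/t6a.png",cv2.resize(a[205:275,320:400],None,fx=8,fy=8,interpolation=cv2.INTER_CUBIC))
```

```text
16.0 [ 0.58903589 -0.03263715  0.09481399] [[ 8.46303823e-01 -5.32699102e-01 -1.22712754e-03]
 [-5.32700308e-01 -8.46303282e-01 -1.06622166e-03]
 [-4.70546747e-04  1.55603868e-03 -9.99998679e-01]] [-3.66249852 -3.91895687  4.46576293]
```

View pics/w6a.png

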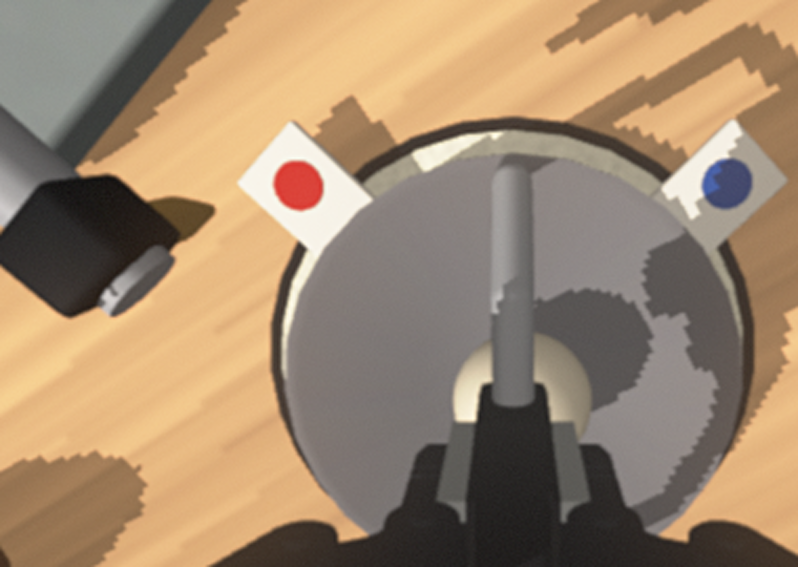

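View pics/s6a.png

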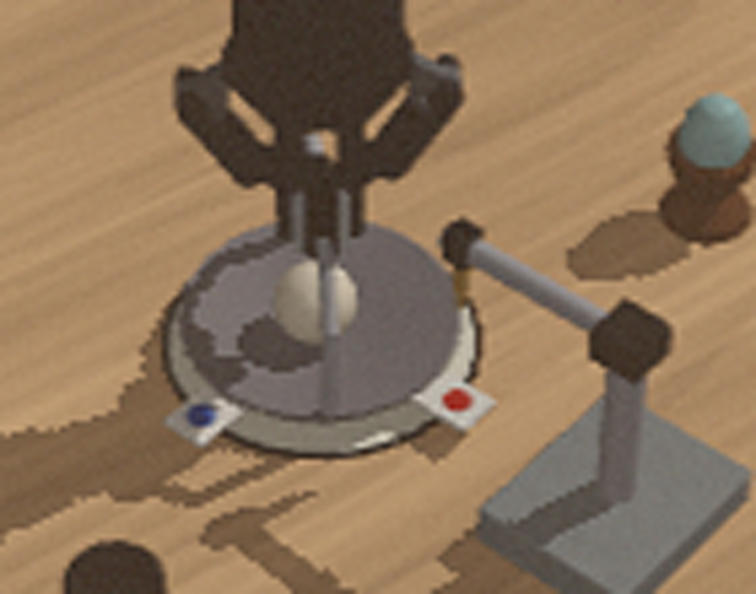

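View pics/t6a.png

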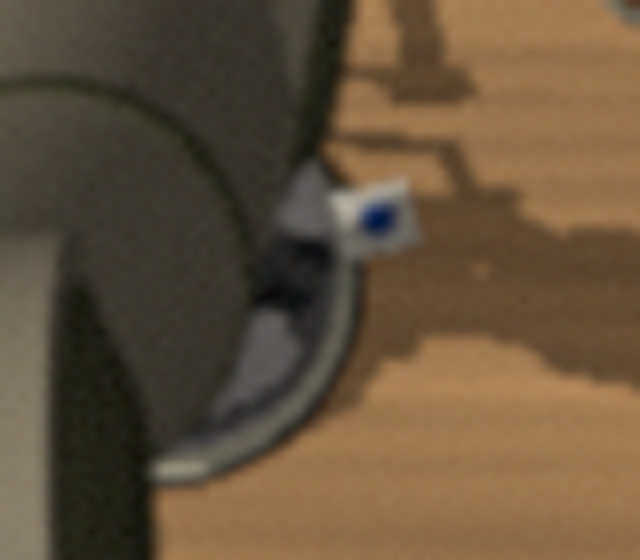

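Run:
```python
from meas import *
o=ctrl.get_obs();W=cam("wrist",o);S=cam("scene");T=cam("top")
print(o["tcp_pos"],o["t"])
A=lambda c:un(c,2.1,np.array([70,80]));D=lambda c:un(c,5.4,np.array([260,210]));E=lambda c:un(c,8,np.array([320,205]))
ring=fit([ray(W,A(c),0) for c in [(272,345),(358,177),(430,132),(510,117),(590,129),(665,172),(739,265),(754,350),(279,410),(304,475)]],.078)
fit([ray(W,A(c),.0185) for c in [(285,350),(744,340),(515,152),(420,180),(610,172),(300,450)]],.068)
r=ray(W,A((299,185)),.0155);c=dots(r,ray(W,A((727,184)),.0155))
t=ray(W,A((213,209)),.075);dd=t[:2]-ring[:2];P("tip rel ring",[np.hypot(*dd),np.arctan2(dd[1],dd[0])]);P("tip-red",t-r)
q=ray(T,E((379,219)),.0155);P("blueT",q)
a=cv2.imread("pics/top6.png")
# overlay: ring from initial top, predicted dish at ring centre
def draw(img,C,c,rad,z,col,s,off):
    for k in np.linspace(0,2*np.pi,400):
        p=proj(C,[c[0]+rad*np.cos(k),c[1]+rad*np.sin(k),z]);p=((p-off+.5)*s-.5).astype(int)
        if 0<=p[0]<img.shape[1] and 0<=p[1]<img.shape[0]: img[p[1],p[0]]=col
b=cv2.imread("pics/t6a.png")
R=(.5904,-.0326)
off=np.array([320,205])
draw(b,T,R,.078,0,(0,0,255),8,off);draw(b,T,R,.068,.0185,(0,255,0),8,off)
k=.228-np.pi/2;draw(b,T,(R[0]+.084*np.cos(k),R[1]+.084*np.sin(k)),.007,.0155,(255,255,0),8,off)
cv2.imwrite("pics/t6b.png",b)
# initial ring overlay check
a=cv2.imread("pics/t_c.png");draw(a,T,R,.078,0,(0,0,255),5.5,np.array([295,205]));cv2.imwrite("pics/t0b.png",a)
```

```text
[ 0.5890221  -0.03261555  0.09480121] 16.15
circ [ 0.586  -0.0309 -0.0011  0.0016]
circ [ 0.5863 -0.032  -0.0013  0.0008]
dots len,yaw,c [ 0.1185 -0.5599  0.587  -0.0318  0.0155]
tip rel ring [0.0845 0.2037]
tip-red [-0.0001 -0.0007  0.0595]
blueT [ 0.6081 -0.1147  0.0155]
```

View pics/t6b.png

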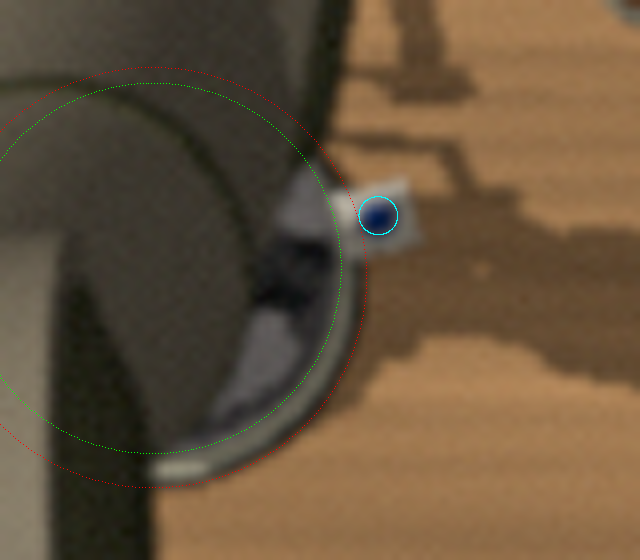

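View pics/t0b.png

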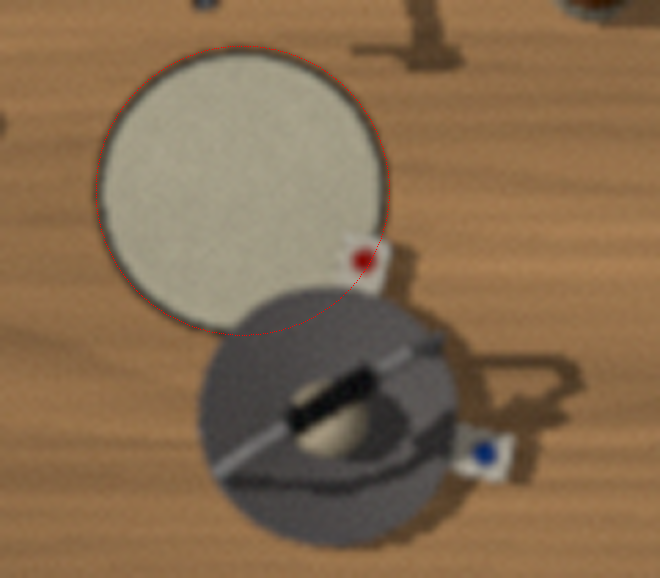

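Request:
carry_out(
  motion=[
    [0, 0, 0, 0, 0, 0, 0],
    [0, 0, 0, 0, 0, 0, 0],
    [0, 0, 0, 0, 0, 0, 0],
    [0, 0, 0, 0, 0, 0, 0],
    [0, 0, 0, 0, 0, 0, 0],
    [0, 0, 0, 0, 0, 0, 0],
    [0, 0, 0, 0, 0, 0, 0],
    [0, 0, 0, 0, 0, 0, 0],
    [0, 0, 0, 0, 0, 0, 0],
    [0, 0, 0, 0, 0, 0, 0],
  ],
)

```text
t: 17.4
tcp_pos: [0.589, -0.0327, 0.0948]
eef_rot: [[0.846, -0.533, -0.001], [-0.533, -0.846, -0.001], [-0.0, 0.002, -1.0]]
force: [-2.9, -3.2, 3.6]
opening: 0.146
```

Run:
```python
from h import *
o=ctrl.get_obs();print(o["t"],o["tcp_pos"],o["eef_rot"],o["force"],o["joint_positions"]);p=o["tcp_pos"];R=o["eef_rot"]
print(cmd([.589,-.0326,p[2]+.021],np.arctan2(R[1,0],R[0,0])))
```

```text
17.4 [ 0.58902497 -0.03266303  0.09480202] [[ 8.46289099e-01 -5.32722414e-01 -1.26082223e-03]
 [-5.32723688e-01 -8.46288525e-01 -1.09737076e-03]
 [-4.82425379e-04  1.60036278e-03 -9.99998603e-01]] [-2.91148423 -3.22740647  3.6384077 ] [-0.15530976  0.66718134  0.17056629  2.04250061 -0.2405152   0.45165947
 -1.93610893]
[ 2.5e-04  8.0e-05  0.0e+00 -1.3e-04 -1.0e-05 -4.2e-02]
```

Request:
carry_out(
  motion=[
    [0, 0, 0, 0, 0, -0.0005, 0],
    [0, 0, 0, 0, 0, -0.0015, 0],
    [0, 0, 0, 0, 0, -0.003, 0],
    [0, 0, 0, 0, 0, -0.005, 0],
    [0.0001, 0, 0, 0, 0, -0.0075, 0],
    [0.0001, 0, 0, 0, 0, -0.0105, 0],
    [0.0001, 0, 0, 0, 0, -0.014, 0],
    [0.0001, 0, 0, 0, 0, -0.0175, 0],
    [0.0001, 0, 0, 0, 0, -0.021, 0],
    [0.0001, 0, 0, 0, 0, -0.0245, 0],
    [0.0001, 0, 0, 0, 0, -0.028, 0],
    [0.0001, 0, 0, 0, 0, -0.0315, 0],
    [0.0001, 0, 0, 0, 0, -0.0345, 0],
    [0.0001, 0, 0, 0, 0, -0.037, 0],
    [0.0001, 0, 0, 0, 0, -0.039, 0],
    [0.0001, 0, 0, 0, 0, -0.0405, 0],
    [0.0001, 0, 0, 0, 0, -0.0415, 0],
    [0.0001, 0, 0, 0, 0, -0.042, 0],
    [0.0001, 0, 0, 0, 0, -0.042, 0],
  ],
)

```text
t: 19.77
tcp_pos: [0.589, -0.0326, 0.1158]
eef_rot: [[0.846, -0.533, -0.001], [-0.533, -0.846, -0.001], [-0.001, 0.001, -1.0]]
force: [-1.1, 0.2, -5.0]
opening: 0.153
```

Run:
```python
from h import *
o=ctrl.get_obs();print(o["t"],o["tcp_pos"],o["eef_rot"],o["force"],o["ft_torque"])
for n in("wrist","scene"): cv2.imwrite(f"pics/{n}7.png",cams.get_image(n)[:,:,::-1])
a=cv2.imread("pics/wrist7.png")
cv2.imwrite("pics/w7a.png",cv2.resize(a[80:350,70:450],None,fx=2.1,fy=2.1,interpolation=cv2.INTER_CUBIC))
a=cv2.imread("pics/scene7.png")
cv2.imwrite("pics/s7a.png",cv2.resize(a[210:320,260:400],None,fx=5.4,fy=5.4,interpolation=cv2.INTER_CUBIC))
```

```text
19.775 [ 0.58902285 -0.03263312  0.11578893] [[ 8.46304588e-01 -5.32698397e-01 -9.80741637e-04]
 [-5.32699031e-01 -8.46304576e-01 -5.54171585e-04]
 [-5.34799820e-04  9.91438076e-04 -9.99999366e-01]] [-1.06611288  0.16784414 -4.96766845] [-0.00627159 -0.00775604  0.03868903]
```

View pics/w7a.png

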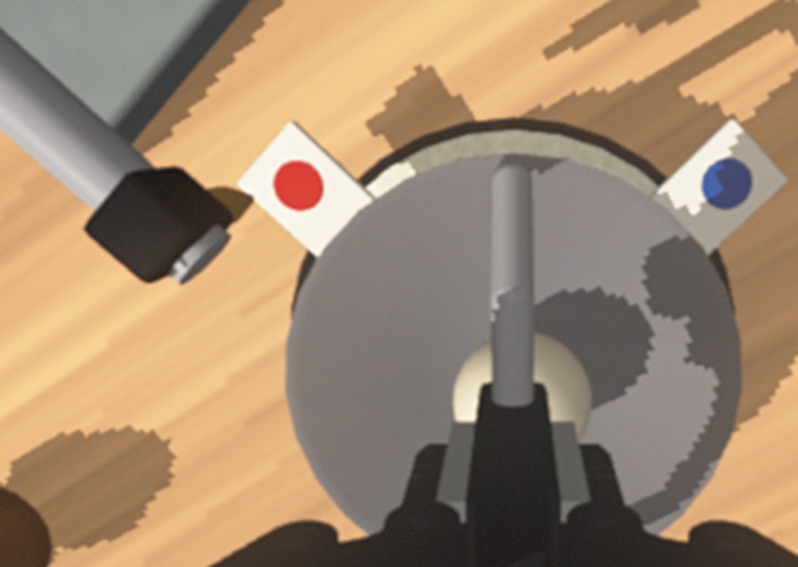

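View pics/s7a.png

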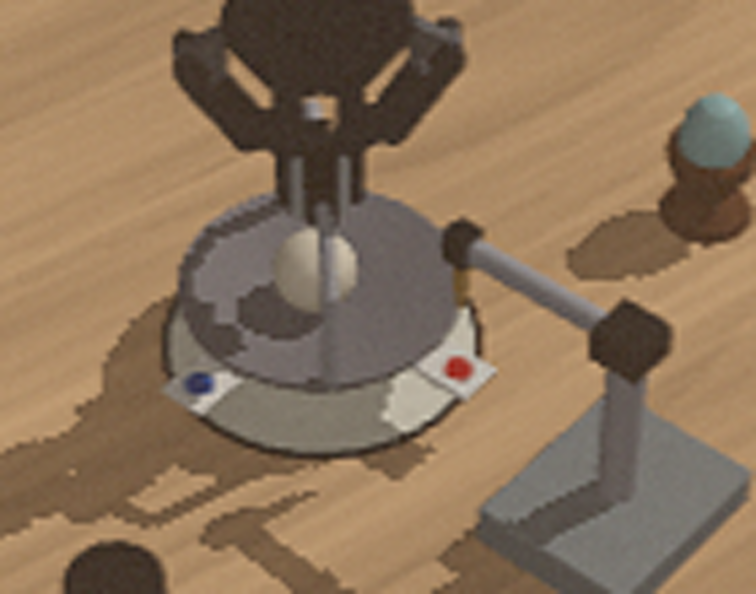

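Request:
carry_out(
  motion=[
    [0, 0, -0.0005, 0, 0, 0, 0],
    [0, 0, -0.002, 0, 0, 0, 0],
    [0, 0, -0.0044, 0, 0, 0, 0],
    [0, 0, -0.0078, 0, 0, 0, 0],
    [0, 0, -0.0122, 0, 0, 0, 0],
    [0, 0, -0.0176, 0, 0, 0, 0],
    [0, 0, -0.0239, 0, 0, 0, 0],
    [0, 0, -0.0312, 0, 0, 0, 0],
    [0, 0, -0.039, 0, 0, 0, 0],
    [0, 0, -0.0468, 0, 0, 0, 0],
    [0, 0, -0.0546, 0, 0, 0, 0],
    [0, 0, -0.0624, 0, 0, 0, 0],
    [0, 0, -0.0702, 0, 0, 0, 0],
    [0, 0, -0.078, 0, 0, 0, 0],
    [0, 0, -0.0858, 0, 0, 0, 0],
    [0, 0, -0.0936, 0, 0, 0, 0],
    [0, 0, -0.1014, 0, 0, 0, 0],
    [0, 0, -0.1092, 0, 0, 0, 0],
    [0, 0, -0.117, 0, 0, 0, 0],
    [0, 0, -0.1248, 0, 0, 0, 0],
  ],
)

```text
t: 22.38
tcp_pos: [0.589, -0.0326, 0.1158]
eef_rot: [[0.975, 0.224, -0.001], [0.224, -0.975, -0.001], [-0.001, 0.0, -1.0]]
force: [-0.6, 0.4, -2.7]
opening: 0.153
```

Run:
```python
from h import *
o=ctrl.get_obs();R=o["eef_rot"];print(o["t"],o["tcp_pos"],R,o["force"],np.arctan2(R[1,0],R[0,0]))
y0=-0.5618
print(cmd([.589,-.0326,.1158],y0+.1248*2*np.pi),cmd([.589,-.0326,.1158],y0+np.pi/2))
```

```text
22.375 [ 0.58902735 -0.03263207  0.11576985] [[ 9.74659544e-01  2.23691369e-01 -9.72011209e-04]
 [ 2.23690931e-01 -9.74659980e-01 -5.40219325e-04]
 [-1.06822283e-03  3.09099829e-04 -9.99999382e-01]] [-0.57715845  0.36272914 -2.65360556] 0.22559985618123787
[ 5.0e-05  1.7e-04  5.2e-04 -4.0e-05 -7.0e-05 -6.0e-05] [-2.0000e-05  1.8000e-04 -1.2468e-01 -4.0000e-05 -7.0000e-05 -6.0000e-05]
```

Request:
carry_out(
  motion=[
    [0, 0, -0.0078, 0, 0, 0, 0],
    [0, 0, -0.0156, 0, 0, 0, 0],
    [0, 0, -0.0234, 0, 0, 0, 0],
    [0, 0, -0.0312, 0, 0, 0, 0],
    [0, 0, -0.039, 0, 0, 0, 0],
    [0, 0, -0.0468, 0, 0, 0, 0],
    [0, 0, -0.0546, 0, 0, 0, 0],
    [0, 0, -0.0624, 0, 0, 0, 0],
    [0, 0, -0.0702, 0, 0, 0, 0],
    [0, 0, -0.078, 0, 0, 0, 0],
    [0, 0, -0.0858, 0, 0, 0, 0],
    [0, 0, -0.0936, 0, 0, 0, 0],
    [0, 0.0001, -0.1009, 0, 0, 0, 0],
    [0, 0.0001, -0.1073, 0, 0, 0, 0],
    [0, 0.0001, -0.1126, 0, 0, 0, 0],
    [0, 0.0001, -0.117, 0, 0, 0, 0],
    [0, 0.0001, -0.1204, 0, 0, 0, 0],
    [0, 0.0001, -0.1229, 0, 0, 0, 0],
    [0, 0.0001, -0.1242, 0, 0, 0, 0],
    [0, 0.0001, -0.1247, 0, 0, 0, 0],
  ],
)

```text
t: 24.88
tcp_pos: [0.589, -0.0326, 0.1158]
eef_rot: [[0.532, 0.846, -0.001], [0.846, -0.532, -0.0], [-0.0, -0.0, -1.0]]
force: [0.5, -0.0, -2.8]
opening: 0.152
```

Run:
```python
from h import *
o=ctrl.get_obs();R=o["eef_rot"];print(o["t"],o["tcp_pos"],R,o["force"],np.arctan2(R[1,0],R[0,0]))
for n in("wrist","top","scene"): cv2.imwrite(f"pics/{n}8.png",cams.get_image(n)[:,:,::-1])
a=cv2.imread("pics/wrist8.png")
cv2.imwrite("pics/w8a.png",cv2.resize(a[80:350,70:450],None,fx=2.1,fy=2.1,interpolation=cv2.INTER_CUBIC))
a=cv2.imread("pics/scene8.png")
cv2.imwrite("pics/s8a.png",cv2.resize(a[210:320,260:400],None,fx=5.4,fy=5.4,interpolation=cv2.INTER_CUBIC))
a=cv2.imread("pics/top8.png")
cv2.imwrite("pics/t8a.png",cv2.resize(a[165:275,280:400],None,fx=5,fy=5,interpolation=cv2.INTER_CUBIC))
```

```text
24.875 [ 0.58900179 -0.0326118   0.11575473] [[ 5.32417856e-01  8.46481495e-01 -5.52429609e-04]
 [ 8.46481547e-01 -5.32418021e-01 -2.03465298e-04]
 [-4.66353089e-04 -3.59292913e-04 -9.99999827e-01]] [ 0.46490287 -0.01624248 -2.84804932] 1.009341891189374
```

View pics/w8a.png

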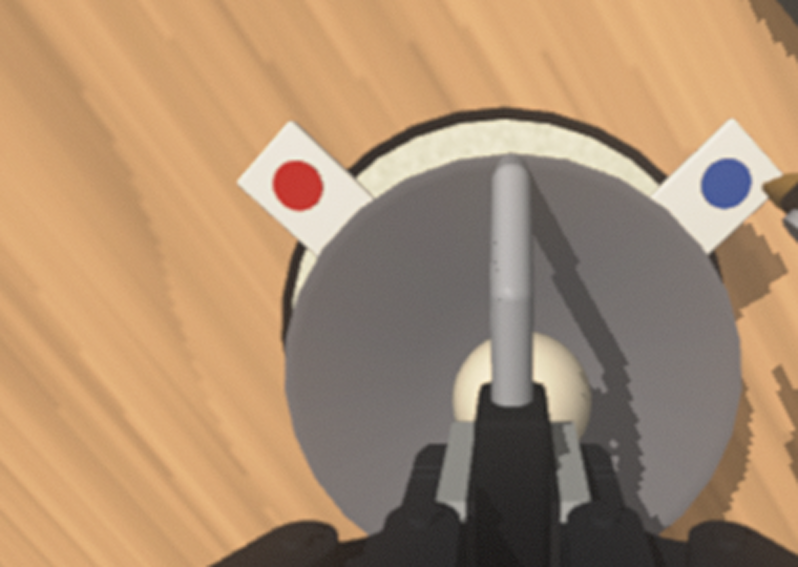

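View pics/s8a.png

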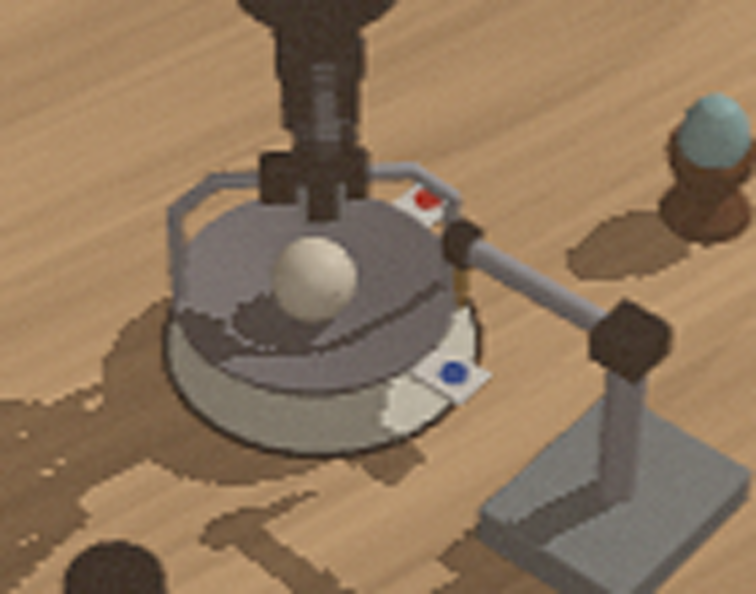

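View pics/t8a.png

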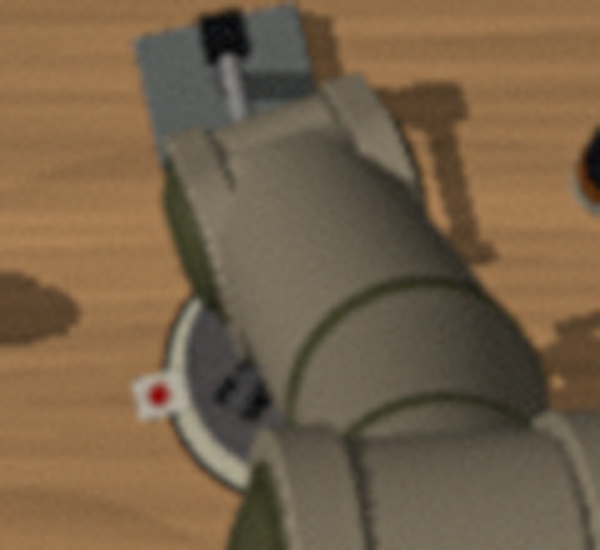

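Run:
```python
import cv2,numpy as np
o=[]
for n in(7,8):
    a=cv2.imread(f"pics/wrist{n}.png")[120:240,190:435]
    o.append(cv2.resize(a,None,fx=3.2,fy=2.45*0+2.4,interpolation=cv2.INTER_CUBIC))
cv2.imwrite("pics/c78.png",np.vstack(o))
```

```text
(no output)
```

View pics/c78.png

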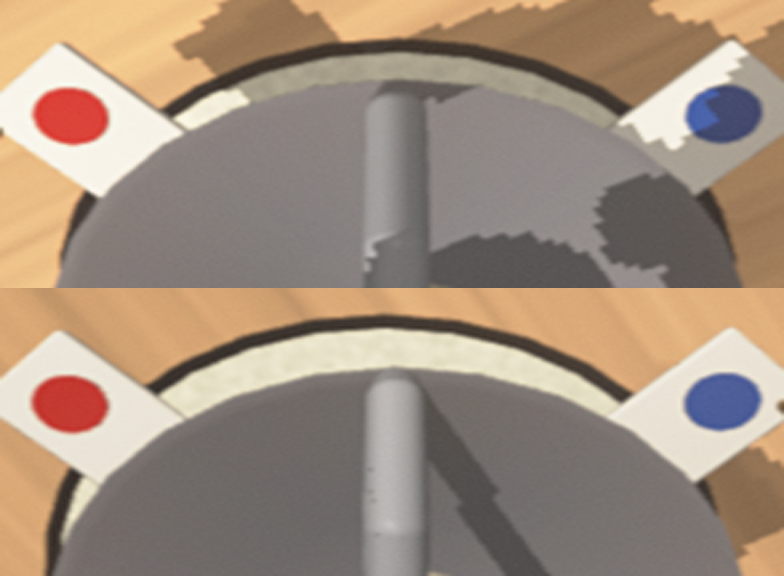

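Run:
```python
from meas import *
def rot(yaw): return np.array([[np.cos(yaw),np.sin(yaw),0],[np.sin(yaw),-np.cos(yaw),0],[0,0,-1.]])
def mk(p,y): return cam("wrist",dict(eef_rot=rot(y),tcp_pos=np.array(p)))
A=lambda c:(np.array(c)+.5)/[3.2,2.4]-.5+[190,120]
for nm,y,pts,rd,bd in((7,-.5618,[(398,39),(165,112),(540,68),(635,115),(65,245),(735,245)],(71,116),(724,113)),
  (8,1.0093,[(380,28),(240,56),(150,100),(520,57),(635,112),(55,215),(46,275),(715,225)],(70,117),(723,114))):
    W=mk([.589,-.0326,.1158],y); print(nm)
    fit([ray(W,A(c),0) for c in pts],.078)
    c=dots(ray(W,A(rd),.0365),ray(W,A(bd),.0365))
S=cam("scene");D=lambda c:un(c,5.4,np.array([260,210]));print("scene")
P("7 red",ray(S,D((458,369)),.0365));P("7 blue",ray(S,D((200,384)),.0365));c=dots(ray(S,D((458,369)),.0365),ray(S,D((200,384)),.0365))
c=dots(ray(S,D((427,199)),.0365),ray(S,D((454,374)),.0365))
P("8red",ray(S,D((427,199)),.0365));P("8blue",ray(S,D((454,374)),.0365))
P("tip",ray(S,D((461,304)),.075))
P("egg7,8",[ray(S,D((315,271)),.046),ray(S,D((315,279)),.046)])
T=cam("top");P("redT",ray(T,un((157,395),5,np.array([280,165])),.0365))
k=.228+np.pi/2;P("exp redT",[.5904+.084*np.cos(k),-.0326+.084*np.sin(k)])
```

```text
7
circ [ 0.5844 -0.0309 -0.0006  0.0012]
dots len,yaw,c [ 0.1187 -0.556   0.5861 -0.032   0.0365]
8
circ [ 0.586  -0.033  -0.0009  0.0012]
dots len,yaw,c [ 0.1187  1.0151  0.5881 -0.0356  0.0365]
scene
7 red [ 0.666  -0.0117  0.0365]
7 blue [ 0.6033 -0.1122  0.0365]
dots len,yaw,c [ 0.1184 -0.5574  0.5843 -0.0305  0.0365]
dots len,yaw,c [ 0.1197  1.0165  0.5852 -0.0341  0.0365]
8red [0.5656 0.0479 0.0365]
8blue [ 0.6674 -0.0151  0.0365]
tip [ 0.6636 -0.0093  0.075 ]
egg7,8 [[ 0.5823 -0.032   0.046 ]
 [ 0.5867 -0.0352  0.046 ]]
redT [0.5713 0.0466 0.0365]
exp redT [0.5714 0.0492]
```

Request:
carry_out(
  motion=[
    [0, 0, 0, 0.0001, -0.0001, 0, 0],
    [0, 0, 0, 0.0002, -0.0003, 0, 0],
    [0, 0, 0, 0.0005, -0.0006, 0, 0],
    [0, 0, 0, 0.0008, -0.001, 0, 0],
    [0, 0, 0, 0.0012, -0.0015, 0, 0],
    [0, 0, 0, 0.0016, -0.002, 0, 0],
    [0, 0, 0, 0.0021, -0.0027, 0, 0],
    [0, 0, 0, 0.0025, -0.0032, 0, 0],
    [0, 0, 0, 0.0029, -0.0037, 0, 0],
    [0, 0, 0, 0.0032, -0.0041, 0, 0],
    [0, 0, 0, 0.0035, -0.0044, 0, 0],
    [0, 0, 0, 0.0036, -0.0046, 0, 0],
    [0, 0, 0, 0.0037, -0.0047, 0, 0],
    [0, 0, 0, 0.0037, -0.0047, 0, 0],
    [0, 0, 0, 0.0037, -0.0047, 0, 0],
    [0, 0, 0, 0.0037, -0.0047, 0, 0],
    [0, 0, 0, 0.0037, -0.0047, 0, 0],
    [0, 0, 0, 0.0037, -0.0047, 0, 0],
  ],
)

```text
t: 27.28
tcp_pos: [0.588, -0.0298, 0.1158]
eef_rot: [[0.533, 0.846, -0.0], [0.846, -0.533, -0.0], [-0.0, -0.0, -1.0]]
force: [0.5, 0.8, -3.8]
opening: 0.153
```

Run:
```python
from h import *
o=ctrl.get_obs();R=o["eef_rot"];print(o["t"],o["tcp_pos"],R,o["force"],np.arctan2(R[1,0],R[0,0]))
for n in("wrist","top","scene"): cv2.imwrite(f"pics/{n}9.png",cams.get_image(n)[:,:,::-1])
a=cv2.imread("pics/wrist9.png")
cv2.imwrite("pics/w9a.png",cv2.resize(a[120:240,190:435],None,fx=3.2,fy=2.4,interpolation=cv2.INTER_CUBIC))
a=cv2.imread("pics/scene9.png")
cv2.imwrite("pics/s9a.png",cv2.resize(a[210:320,260:400],None,fx=5.4,fy=5.4,interpolation=cv2.INTER_CUBIC))
a=cv2.imread("pics/top9.png")
cv2.imwrite("pics/t9a.png",cv2.resize(a[165:275,280:400],None,fx=5,fy=5,interpolation=cv2.INTER_CUBIC))
```

```text
27.275 [ 0.58803696 -0.02982458  0.11577428] [[ 5.32716459e-01  8.46293663e-01 -4.58603613e-04]
 [ 8.46293688e-01 -5.32716581e-01 -1.96351262e-04]
 [-4.10476578e-04 -2.83513793e-04 -9.99999876e-01]] [ 0.4667654   0.84507976 -3.77504912] 1.008989109392731
```

View pics/w9a.png

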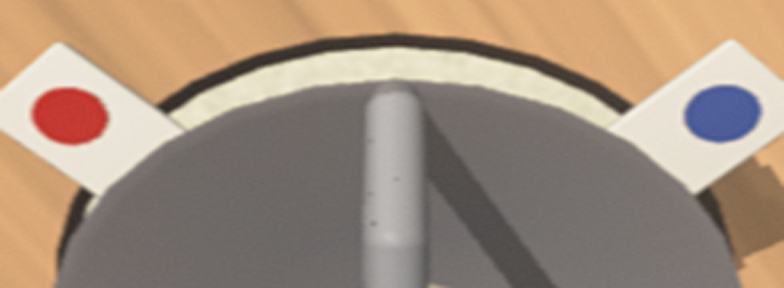

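View pics/s9a.png

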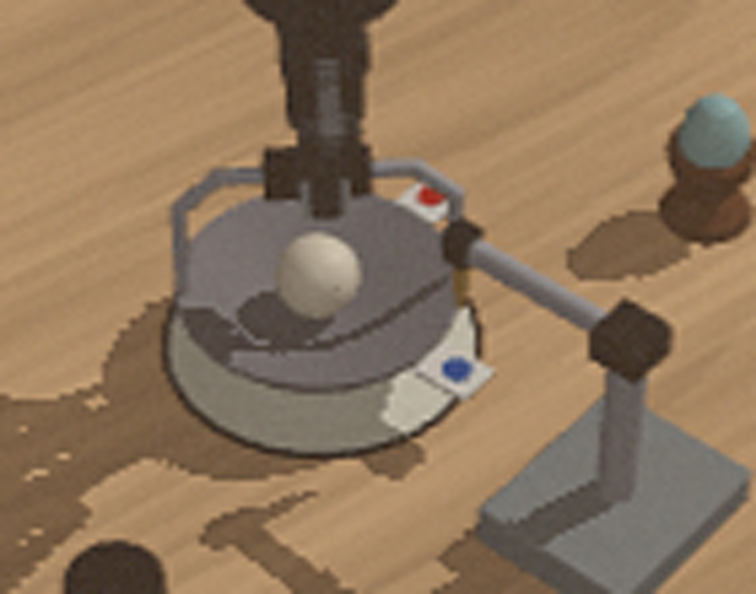

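View pics/t9a.png

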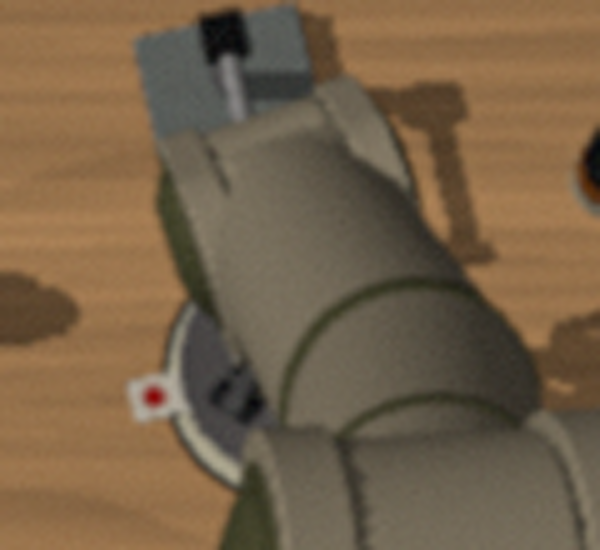

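Request:
carry_out(
  motion=[
    [0, 0, 0, 0, 0, 0, 0],
    [0, 0, 0, 0, 0, 0, 0],
    [0, 0, 0, 0, 0, 0, 0],
    [0, 0, 0, 0, 0, 0, 0],
    [0, 0, 0, 0, 0, 0, 0],
    [0, 0, 0, 0, 0, 0, 0],
    [0, 0, 0, 0, 0, 0, 0],
    [0, 0, 0, 0, 0, 0, 0],
  ],
)

```text
t: 28.42
tcp_pos: [0.588, -0.0298, 0.1158]
eef_rot: [[0.533, 0.846, -0.0], [0.846, -0.533, -0.0], [-0.0, -0.0, -1.0]]
force: [-0.5, 0.0, -3.0]
opening: 0.154
```

Run:
```python
from meas import *
o=ctrl.get_obs();R=o["eef_rot"];print(o["t"],o["tcp_pos"],o["joint_vel"].round(4))
cv2.imwrite("pics/scene10.png",cams.get_image("scene")[:,:,::-1])
a=cv2.imread("pics/scene10.png")
cv2.imwrite("pics/s10a.png",cv2.resize(a[210:320,260:400],None,fx=5.4,fy=5.4,interpolation=cv2.INTER_CUBIC))
A=lambda c:(np.array(c)+.5)/[3.2,2.4]-.5+[190,120]
W=cam("wrist",o)
fit([ray(W,A(c),0) for c in [(395,34),(240,63),(160,105),(540,64),(635,110),(60,235),(738,250)]],.078)
c=dots(ray(W,A((70,116)),.0365),ray(W,A((723,114)),.0365))
S=cam("scene");D=lambda c:un(c,5.4,np.array([260,210]))
c=dots(ray(S,D((432,196)),.0365),ray(S,D((457,369)),.0365))
P("egg",ray(S,D((319,276)),.046)-c)
T=cam("top");P("redT",ray(T,un((153,397),5,np.array([280,165])),.0365))
```

```text
28.425 [ 0.58803507 -0.02980557  0.11578919] [ 0.0024 -0.0001 -0.0012 -0.0009  0.0014  0.0011  0.0016]
circ [ 0.5866 -0.0325 -0.001   0.0012]
dots len,yaw,c [ 0.1187  1.0129  0.5871 -0.0327  0.0365]
dots len,yaw,c [ 0.1187  1.0085  0.5839 -0.0307  0.0365]
egg [ 0.0024 -0.0018  0.0095]
redT [0.5701 0.0489 0.0365]
```

View pics/s10a.png

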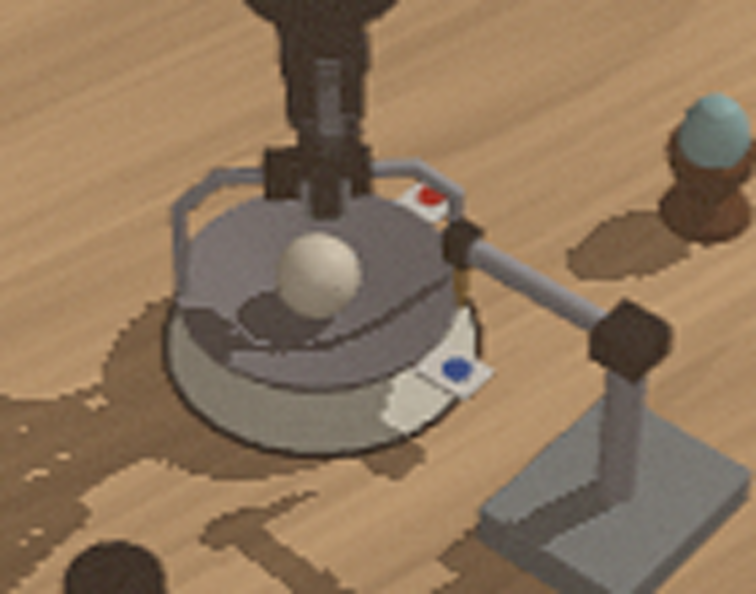

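```bash
python3 -c "
from bench import job
print(job.close_job())"
```

```text
the job is handed in; nothing more can be done
None
```

I slid the dish along the table into the ring with the red dot under the pointer tip and let it stand there about 2 s. I then lifted it 21 mm and turned it a quarter turn counter-clockwise, so the blue dot is now under the tip. I handed the job in at about 28.5 s, still gripping the dish and holding it still.

**A correction during the hold:** turning about the gripper axis left the dish about 3 mm off centre, because I had gripped the handle roughly 2 mm off along its length. I shifted the raised dish back by 3 mm, so it did not turn purely about its own centre.

**Last checks:**
- **Centring:** the wrist camera puts the dish within about 0.5 mm of the ring centre, and the top camera within about 1.5 mm.
- **Blue dot:** in the scene view it sits where the red dot was to within about 1 mm. The dish's angle is 1.01 rad by both wrist and scene cameras, against a target of 1.013.
- **Level:** the tool is within 0.05° of vertical.
- **Egg:** it is at rest, about 3 mm from the dish centre by the scene camera.
- **Contact:** I saw no contact with the other things.

**Camera disagreement:** the cameras differed by 2–5 mm on absolute position, so I relied on relative measurements. The tip's direction from the ring centre also varied: 0.20 rad by wrist, 0.23 by top and 0.24 by scene. I used 0.228.

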